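# Clamp the spindle tube in the bench bracket and lock it

### The arm

A 6-joint arm with a two-finger parallel gripper is mounted at the origin on the work surface; the furniture and walls round the work are solid. World frame = base frame: x ahead of the robot, y to its left, z up, the work surface at z = 0. Lengths are in m, angles in rad, forces in N, time in s.
With the tool pointing down it reaches from about 0.25 to 0.775 m from the base axis. Payload 4 kg.
Tool frame: the origin (TCP) lies at the very end of the fingers, on their centre line; the grasp point (between the pads) lies env.grip_depth behind it (env.grip_depth is the distance from the TCP to the grasp point, in m); z points along the fingers, y is the line along which they close (so a half turn about z gives the same grasp; the last joint's range is limited). The gripper opens to 85 mm and grips with 20 to 120 N. Pads are 22 mm wide; open, the fingers measure 114 mm over their backs; the gripper's body (76 mm by 85 mm) begins 54 mm behind the grasp point. The pads swing forward as they close: fully open they stand 13 mm farther back than shut.
Start: joints at [1.042, 0.087, 1.371, -0, 1.684, -0.103], TCP at [0.227, 0.501, 0.231] pointing down, gripper open.
Joint ranges: [-3.1, 3.1], [-0.76, 2.03], [0.27, 2.55], [-1.08, 4.22], [0.17, 2.65], [-2.57, 2.57]. Speed limits (rad/s): [2.79, 2.79, 3.14, 3.14, 3.14, 3.14].

### API

Orientations are given as a unit quaternion [w, x, y, z].
In Python, from plant import read_state, viewer, workorder, env gives the robot as it stands.
- The arm moves only by the tool send_rows, never from a script. Its argument "rows" is a list of rows, each an object with "claw": the opening in per cent of the stroke, from 0 (shut) to 100 (fully open); "offset": the shift along the tool's x, y, z in mm, a list of three; "spin": the turn about the tool's z in degrees. In form: [{"claw": claw, "offset": [tx, ty, tz], "spin": spin}, ...]. A call has 1 to 8 rows; each row is the pose to reach, as a shift and turn from the pose commanded when the call began, along the tool's axes at that moment; what a row does not reach only later rows make up. A row lasts 1/12 s, in which the tool goes at most 41.7 mm and 7.16 degrees, less where a joint would pass 70% of its speed; a pose out of reach is approached as far as the arm can. A call with a gripper value outside its range is refused whole. The fingers move at their own pace and stop on an object; the grip force is fixed at half the most. Time passes only in rows, so rows that repeat a pose let the fingers close. It gives the time, the measured TCP pose, the force, the opening and the grip force at its end, in the units of the state.
- read_state(): the state, without advancing time (a new reading comes with each control period).
- viewer.snapshot(name): name is "scene" or "top" or "wrist"; returns a dict with "frame" (420x560x3 uint8, red, green, blue), "mtx" (3x3 intrinsics, pixels), "R" (3x3) and "t" (3): a world point X has camera coordinates R X + t; the wrist camera has in their place "tool_from_camera" (4x4, takes a point from camera to tool coordinates, whose origin is the TCP and whose axes are the flange's). Camera axes: x right, y down, z forward; pixel columns grow to the right and rows downward; lengths in m; the calibration is good to about 2 mm. A picture is of the moment at which its call begins: read the wrist's pose just before it. There is no depth.
- workorder.finish_job(): hands the job in; it is judged then, once.
The state is a dict: "clock": time; "joints": joint angles; "qvel": joint speeds; "joint_efforts": joint torques, N m; "ee_pos": TCP position; "tool_rot": TCP orientation; "wrist_force": force on the tool from outside, world axes, zero at the start; "moment": the same for the moment, N m; "opening": finger opening in m; "gripper_force": force on a finger pad.
Only numpy, scipy, OpenCV 4.12 (cv2) and the standard library are available. Lean on these libraries where they do the work, as an engineer would, in place of code of your own. Each camera call takes 0.05 s, during which the arm holds its last target. There are 200 camera calls.

### The job

Mount the aluminium spindle tube in the bench bracket: draw the bracket's lock slide out to its stop, lay the tube in the two V seats with about the same length sticking out on each side and let go, then set the U-shaped clamp that fits over it, both legs down through the two holes until its crown rests on the tube, let go, and push the lock slide fully home. Leave the narrower clamp standing in its stand and do not disturb the other things on the worktop.

Things in the scene. Friction and masses are not known exactly. Their poses are not given: they have to be found in the camera images.
- bracket: Fixed dark steel clamp bracket. Origin: on the worktop under its middle; x = direction in which the tube has to lie, z up. A bridge 100 mm along x, 84 mm along y: two side walls carry a plate 14 mm thick, upper face at z = 60 mm, open underneath along y. Low feet (under 15 mm) reach to x = +-64 mm. In the plate at x = 0, y = +-23 mm are two vertical through holes.
- seat_center (a point): Where the tube's centre lies once it is seated: bracket frame (0, 0, 84.4 mm), axes as the bracket's. Two aluminium V seats stand on the plate at x = +-32 mm, each 12 mm thick along x, within y = +-19 mm, rising to z = 82 mm; the tube's middle between them is free.
- hole_left (a point): Centre of the mouth of the hole at bracket y = +23 mm, z = 60 mm: 13 mm in diameter with a 2 mm chamfer.
- hole_right (a point): The same for the hole at bracket y = -23 mm.
- lock (a joint): Lock slide, m: 0 = pushed fully in, 0.022 = drawn out (to bracket +y) to its stop. A steel strip at z = 39 to 43 mm under the plate with a keyhole slot under each hole: out by 18 mm or more, the clamp's legs pass; in, the 8 mm narrow slots stop the legs or, with the clamp fully down, enclose their thin necks. Starts in (0 to 4 mm); about 2 N of friction; stays where left.
- lock_knob (a point): Point on the axis of the slide's upright black knob, 66 mm above the worktop, 16 mm below the knob's top. The knob is 20 mm in diameter, from z = 43 to 82 mm, at bracket y = 82 mm + the slide's position, at least 30 mm outside the plate's edge. It can be gripped from above.
- tube: The loose aluminium tube, 180 mm long, 26 mm in diameter, about 0.18 kg, black end plugs. This origin lies 13 mm off its axis: use tube_center.
- tube_center (a point): Centre of the tube, on its axis; its x axis runs along the tube (either end is the same). It starts level in a grey trestle to the right of the bracket, axis about 90 mm above the worktop. The trestle (110 x 40 mm) has two uprights with V tops 90 mm apart, so the tube's middle is free to be gripped across. The cables around do not obstruct.
- clamp: The wider of two steel U-shaped clamps, loose, about 0.15 kg. Origin: midway between its leg tips; z up, y from leg to leg. Crown: underside 71.4, top 79.4 mm above the tips. Two flat cheeks, 16 mm wide and 8 mm thick, from 38 mm up to the crown. Below them round legs of 11 mm diameter, 46 mm apart, with tapered tips and a thin neck 10 to 22 mm above the tips. Inside width 38 mm.
- clamp_center (a point): Point midway between the wider clamp's cheeks, 60 mm above its leg tips; axes as clamp. Grip from above across the cheeks' outer faces (54 mm). Starts upright, legs 26 mm deep in a wooden stand (36 x 84 mm, 52 mm high). Fully down in the bracket, either way round, it is at bracket frame (0, 0, 86 mm).
- small_clamp_center (a point): The same point of the narrower clamp: alike but legs 32 mm apart, 40 mm over the cheeks; too narrow for the tube. It stands in the other wooden stand (one stand is on the left of the worktop, one on the right; which clamp stands where varies) and stays there.
- jar: Bystander: small jar with black screw lid, 39 mm wide, 31 high; origin at its underside. Not to be disturbed.
- reel: Bystander: reel of solder wire standing on its flange, 52 mm wide, 29 high; origin at its underside. Not to be disturbed.
- wick: Bystander: small flat bobbin of braid, 39 mm wide, 12 high; origin at its underside. Not to be disturbed.
- meter: Bystander: multimeter lying on its back, 157 x 77 x 49 mm; origin at its underside. Not to be disturbed.
- stick: Bystander: USB stick, 50 x 17 x 8 mm; origin at its underside. Not to be disturbed.

How it is judged:
On the way, in this order (a step that is already met when the one before it is completed fails the run):
1. the lock slide is drawn out (at least 18 mm) (value of joint lock above 0.018 m), for 0.2 s.
2. the tube lies in both V seats, released, with the lock still out (x of tube_center in the frame of bracket between -0.02 and 0.02 m and y of tube_center in the frame of bracket between -0.004 and 0.004 m and z of tube_center in the frame of bracket between 0.0814 and 0.0874 m and angle between the x axis of tube_center and the x axis of bracket, either way round below 0.06 rad and contact force between the fingers and tube below 0.1 N and value of joint lock above 0.018 m), for 0.2 s.
3. the wider clamp is fully down over the tube with both legs in the holes, released, with the lock still out (x of tube_center in the frame of bracket between -0.02 and 0.02 m and y of tube_center in the frame of bracket between -0.004 and 0.004 m and z of tube_center in the frame of bracket between 0.0814 and 0.0874 m and angle between the x axis of tube_center and the x axis of bracket, either way round below 0.06 rad and x of clamp_center in the frame of bracket between -0.004 and 0.004 m and y of clamp_center in the frame of bracket between -0.004 and 0.004 m and z of clamp_center in the frame of bracket between 0.0835 and 0.0885 m and angle between clamp_center's own z axis and vertical below 0.08 rad and contact force between the fingers and clamp below 0.1 N and value of joint lock above 0.018 m), for 0.2 s.
At the end, for the whole second after the job is handed in: Tube in both V seats (20 mm along, 4 mm across, 3 mm in height, 0.06 rad in line); wider clamp over it, both legs through the holes, crown on the tube (2.5 mm in height, 4 mm in plan, upright to 0.08 rad); lock slide within 3 mm of home; at rest; narrower clamp within 20 mm of its start (x of tube_center in the frame of bracket between -0.02 and 0.02 m and y of tube_center in the frame of bracket between -0.004 and 0.004 m and z of tube_center in the frame of bracket between 0.0814 and 0.0874 m and angle between the x axis of tube_center and the x axis of bracket, either way round below 0.06 rad and x of clamp_center in the frame of bracket between -0.004 and 0.004 m and y of clamp_center in the frame of bracket between -0.004 and 0.004 m and z of clamp_center in the frame of bracket between 0.0835 and 0.0885 m and angle between clamp_center's own z axis and vertical below 0.08 rad and linear speed of each of tube, clamp below 0.01 m/s and value of joint lock below 0.003 m and distance of small_clamp_center from where it was at the start of the episode below 0.02 m); the robot touches nothing.
It fails at once if a bystander is shifted by more than 30 mm (distance of any of jar, reel, wick, meter, stick from where it was at the start of the episode above 0.03 m).
It fails at once if the narrower clamp is taken or shifted by more than 20 mm (distance of small_clamp_center from where it was at the start of the episode above 0.02 m).
It also fails if it takes over 72 s, if anything falls off the work surface, if the arm or the gripper's body presses on something with over 40 N, if the wrist force passes 120 N, or if a joint passes its speed limit or range.

## Working session

There is one attempt and no reset: what is moved stays moved. The work goes in short steps, Python scripts to look and compute and a tool call to move; the robot and the scene stay as the last step left them, time stands still between calls to the robot, and variables do not carry over. Pictures are saved under pics/ and viewed, at most 10 in all, crops included, and the job is handed in when it is done.

Besides the shell and the picture viewer there is one more tool, called in YAML: its name, and indented under it one key for each argument. send_rows: Moves the arm, as the interface text tells. Its arguments: {"type":"object","properties":{"rows":{"type":"array","items":{"type":"object","properties":{"claw":{"type":"number"},"offset":{"type":"array","items":{"type":"number"}},"spin":{"type":"number"}}}}},"required":["rows"]}

```bash
mkdir -p pics; ls; python3 - <<'E'
from plant import read_state, viewer, env
import cv2, numpy as np, pickle
print(env.grip_depth); s=read_state(); print(s)
d={}
for n in("scene","top","wrist"):
    p=viewer.snapshot(n); d[n]=p; cv2.imwrite(f"pics/{n}0.png",p["frame"][:,:,::-1]); print(n,{k:np.round(v,4).tolist() for k,v in p.items() if k!="frame"})
pickle.dump((s,d),open("s0.pkl","wb"))
E
```

```text
pics
0.0187
{'clock': 0.0, 'joints': array([ 1.04186998e+00,  8.79369119e-02,  1.37227453e+00,  3.69107068e-06,
        1.68362617e+00, -1.03106058e-01]), 'qvel': array([ 1.95223543e-03, -1.74897548e-03,  5.86454720e-04,  8.90422145e-04,
       -1.21548776e-03,  8.13851161e-05]), 'joint_efforts': array([-1.55411262e-04, -3.51866090e+01, -3.13271463e+01, -8.16299485e-05,
        1.06955844e-02,  3.05109964e-06]), 'ee_pos': array([0.22693322, 0.50043696, 0.23013875]), 'tool_rot': array([-3.50589926e-04,  2.11304888e-01,  9.77419554e-01, -1.06632464e-03]), 'wrist_force': array([0.99440825, 0.75422867, 0.45539186]), 'moment': array([-0.0138685 , -0.03382552,  0.00899074]), 'gripper_force': 0.0, 'opening': 0.08542688117708706}
scene {'mtx': [[440.4132, 0.0, 287.3023], [0.0, 440.4132, 211.5116], [0.0, 0.0, 1.0]], 'R': [[-0.5474, -0.8367, 0.0188], [-0.5504, 0.343, -0.7612], [0.6304, -0.427, -0.6483]], 't': [0.4037, 0.2648, 0.9301]}
top {'mtx': [[401.8522, 0.0, 275.6421], [0.0, 401.8522, 211.8271], [0.0, 0.0, 1.0]], 'R': [[0.0054, -0.9997, -0.0247], [-0.9878, -0.0015, -0.1556], [0.1555, 0.0253, -0.9875]], 't': [0.1837, 0.476, 0.8492]}
wrist {'mtx': [[294.6964, 0.0, 285.7739], [0.0, 294.6964, 214.0412], [0.0, 0.0, 1.0]], 'tool_from_camera': [[-0.0018, -0.9533, -0.3021, 0.0786], [1.0, -0.0017, -0.0008, -0.0006], [0.0003, -0.3021, 0.9533, -0.1419], [0.0, 0.0, 0.0, 1.0]]}
```

View pics/top0.png

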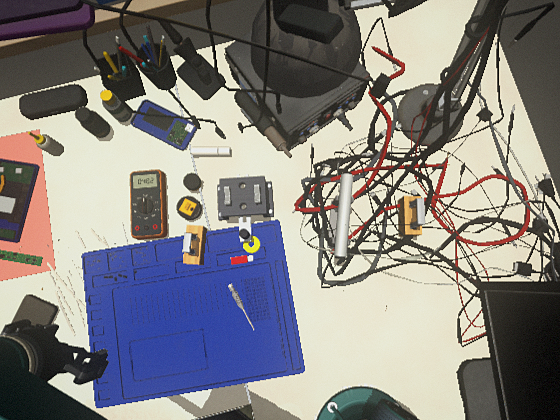

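View pics/scene0.png

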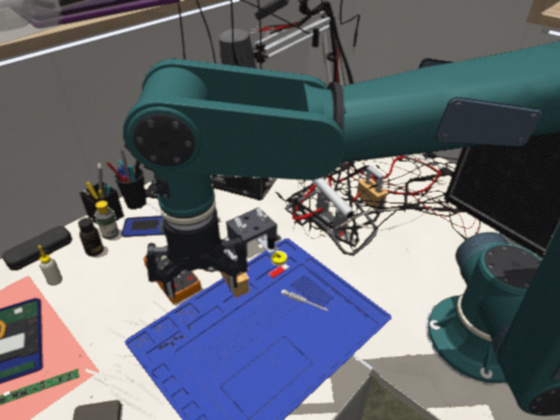

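```bash
cat > h.py <<'E'
import numpy as np, cv2, pickle
from scipy.spatial.transform import Rotation as Rn
def camof(p,s=None):
    "returns K, Rcw, C (world)"
    if "R" in p: return np.array(p["mtx"]),np.array(p["R"]),-np.array(p["R"]).T@np.array(p["t"])
    q=s["tool_rot"]; Rt=Rn.from_quat([q[1],q[2],q[3],q[0]]).as_matrix(); T=np.array(p["tool_from_camera"])
    return np.array(p["mtx"]),(Rt@T[:3,:3]).T,Rt@T[:3,3]+s["ee_pos"]
def ray(cam,uv,z):
    K,R,C=cam; d=R.T@np.linalg.inv(K)@np.array([uv[0],uv[1],1.]); return C+d*(z-C[2])/d[2]
def proj(cam,X):
    K,R,C=cam; x=K@(R@(np.array(X)-C)); return x[:2]/x[2]
def tool(s):
    q=s["tool_rot"]; return Rn.from_quat([q[1],q[2],q[3],q[0]]).as_matrix()
def delta(s,X):
    "offset mm in tool axes from the measured TCP to world X"
    return np.round(tool(s).T@(np.array(X)-s["ee_pos"])*1000,1)
E
python3 - <<'E'
import cv2,numpy as np
a=cv2.imread("pics/top0.png")
f=lambda x0,y0,w,h:cv2.resize(a[y0:y0+h,x0:x0+w],(w*5,h*5),interpolation=cv2.INTER_CUBIC)
A=f(165,160,120,119);B=f(0,0,1,1)
A=f(170,165,110,110); 
C=cv2.resize(a[165:275,325:435],(250,250),interpolation=cv2.INTER_CUBIC)
m=np.zeros((550,800,3),np.uint8); m[:550,:550]=A; m[:250,550:]=C
cv2.imwrite("pics/crop0.png",m)
E
```

```text
(no output)
```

View pics/crop0.png

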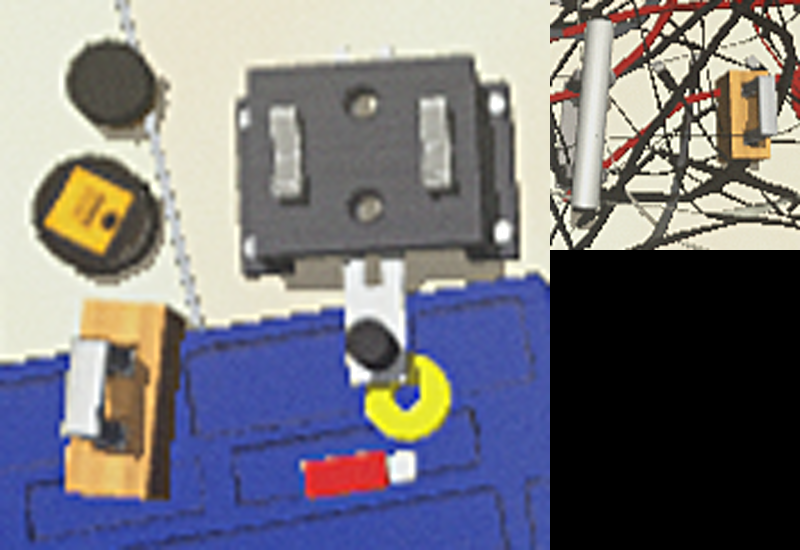

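```bash
python3 - <<'E'
from h import *
s,d=pickle.load(open("s0.pkl","rb")); c=camof(d["top"])
pts={"hL":((244.2-1,206.4),.058),"hR":((243,185.6),.058),"knob":((244.4,233.4),.082)}
for k,(uv,z) in pts.items(): print(k,ray(c,uv,z).round(4))
f=d["top"]["frame"]; hsv=cv2.cvtColor(f,cv2.COLOR_RGB2HSV)
m=((hsv[...,1]<40)&(hsv[...,2]>120)).astype(np.uint8)
for n,(x0,y0,x1,y1),z in(("tube",(325,168,360,264),.1),("clampR",(413,190,432,235),.1054),("clampL",(180,228,196,256),.1054)):
    mm=np.zeros_like(m); mm[y0:y1,x0:x1]=m[y0:y1,x0:x1]
    cs=cv2.findContours(mm,0,2)[0]; 
    for q in sorted(cs,key=cv2.contourArea)[-2:]:
        r=cv2.minAreaRect(q); b=cv2.boxPoints(r); w=np.array([ray(c,p,z) for p in b])
        print(n,np.round(r[0],1),np.round(r[1],1),round(r[2],1),"ctr",ray(c,r[0],z).round(4),"sides",np.linalg.norm(w[1]-w[0]).round(4),np.linalg.norm(w[2]-w[1]).round(4),"dir",np.degrees(np.arctan2(*(w[1]-w[0])[[1,0]])).round(1))
print(tool(s).round(3))
E
```

```text
hL [0.4843 0.2555 0.058 ]
hR [0.5306 0.2568 0.058 ]
knob [0.4229 0.2494 0.082 ]
tube [326.9 188. ] [ 7.4 18.9] 32.0 ctr [0.5159 0.078  0.1   ] sides 0.04 0.0154 dir -31.9
tube [342. 218.] [90. 34.] 90.0 ctr [0.4533 0.048  0.1   ] sides 0.0705 0.1859 dir -90.1
clampR [426.5 231. ] [6. 9.] 90.0 ctr [ 0.4264 -0.1201  0.1054] sides 0.018 0.0121 dir -89.9
clampR [422.7 207.5] [37.6 14.5] 80.5 ctr [ 0.4744 -0.115   0.1054] sides 0.0296 0.0769 dir -80.3
clampL [194. 254.] [0. 0.] 0.0 ctr [0.3784 0.3484 0.1054] sides 0.0 0.0 dir 0.0
clampL [185.5 240. ] [24. 11.] 90.0 ctr [0.4067 0.3668 0.1054] sides 0.0226 0.0489 dir -89.9
[[-0.911  0.413 -0.001]
 [ 0.413  0.911 -0.002]
 [ 0.    -0.002 -1.   ]]
```

send_rows:
  rows:
    - {"claw": 100, "offset": [-282, -148, 30], "spin": -28}
    - {"claw": 100, "offset": [-282, -148, 30], "spin": -28}
    - {"claw": 100, "offset": [-282, -148, 30], "spin": -28}
    - {"claw": 100, "offset": [-282, -148, 30], "spin": -28}
    - {"claw": 100, "offset": [-282, -148, 30], "spin": -28}
    - {"claw": 100, "offset": [-282, -148, 30], "spin": -28}
    - {"claw": 100, "offset": [-282, -148, 30], "spin": -28}
    - {"claw": 100, "offset": [-282, -148, 30], "spin": -28}

```text
clock: 0.82
ee_pos: [0.422, 0.2497, 0.2012]
tool_rot: [-0.0, -0.032, 1.0, 0.0]
wrist_force: [0.3, 0.7, 0.2]
opening: 0.0853
gripper_force: 0.0
```

send_rows:
  rows:
    - {"claw": 60, "offset": [0, 0, 0], "spin": 0}
    - {"claw": 60, "offset": [0, 0, 0], "spin": 0}
    - {"claw": 60, "offset": [0, 0, 0], "spin": 0}

```text
clock: 1.07
ee_pos: [0.4211, 0.2516, 0.2013]
tool_rot: [-0.001, -0.031, 1.0, 0.0]
wrist_force: [0.7, 0.3, 0.5]
opening: 0.0522
gripper_force: 0.0
```

```bash
cat >> h.py <<'E'
def snap(tag,names=("wrist",)):
    from plant import read_state, viewer
    s=read_state(); d={n:viewer.snapshot(n) for n in names}
    for n in names: cv2.imwrite(f"pics/{n}_{tag}.png",d[n]["frame"][:,:,::-1])
    pickle.dump((s,d),open(tag+".pkl","wb")); return s,d
E
python3 - <<'E'
from h import *
s,d=snap("s1"); c=camof(d["wrist"],s); print(s["clock"],s["ee_pos"],s["joints"].round(2),tool(s).round(3))
for n,X in (("hL",(.4843,.2555,.06)),("hR",(.5306,.2568,.06)),("knob",(.4229,.2494,.082))): print(n,proj(c,X).round(1))
E
```

```text
1.0667 [0.42114683 0.25159598 0.20127581] [ 0.42 -0.04  1.56  0.    1.62 -1.21] [[-0.998 -0.062 -0.001]
 [-0.062  0.998  0.   ]
 [ 0.001  0.001 -1.   ]]
hL [285.9 261.2]
hR [284.6 299. ]
knob [283.4 211.7]
```

View pics/wrist_s1.png

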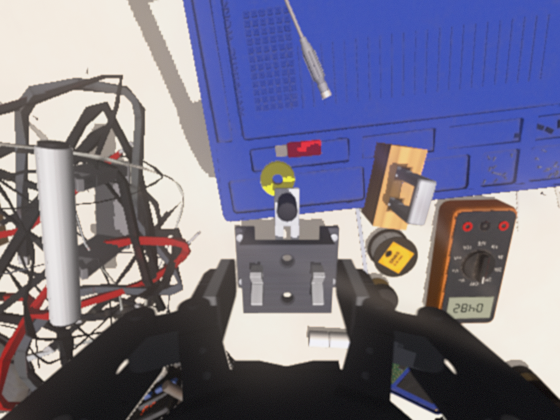

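```bash
python3 - <<'E'
from h import *
s,d=pickle.load(open("s1.pkl","rb")); c=camof(d["wrist"],s); f=d["wrist"]["frame"]; g=cv2.cvtColor(f,cv2.COLOR_RGB2GRAY).astype(int)
np.set_printoptions(linewidth=250)
print(g[252:265,278:298]); print(g[290:303,278:298]); print(g[188:224,276:302])
E
```

```text
[[107 107 107 106 106 107 106 105 105 105 105 104 105 105 104 106 105 106 105 106]
 [108 107 107 107 107 105 104 103 101 103 102 102 104 105 105 105 106 105 105 106]
 [107 107 107 105 103 102 103 106 109 110 108 104 100 101 103 106 105 105 105 106]
 [107 107 107 103  99 110 118 125 128 129 128 122 109 100 100 102 105 105 106 107]
 [109 107 104  98 109 131 140 143 142 141 141 139 126 108  96  98 103 106 106 107]
 [108 106 100  95 112 139 147 144 142 143 143 144 133 114  96  92 100 106 108 106]
 [107 104  95  89 105 129 141 144 144 144 144 142 131 110  91  87  96 105 105 108]
 [106 102  93  81  84 107 128 138 140 141 140 130 113  93  79  82  92 103 109 108]
 [107 100  90  79  74  82 100 115 120 120 117 104  86  74  73  81  89 103 110 109]
 [104  98  91  82  71  71  75  84  85  86  83  75  72  70  74  81  91 102 109 107]
 [104  99  91  84  74  70  70  71  72  71  71  72  73  73  77  85  93 103 110 108]
 [106 101  94  88  78  73  69  71  70  72  72  72  74  77  83  87  96 104 107 107]
 [105 103  97  91  85  80  76  73  70  71  72  74  76  80  86  92 100 106 108 109]]
[[103 101 102 101 10
[... 4212 characters left out ...]
  73  71  72  69  67  71 101 155 206 224 218 225 233 234]
 [224 227 207 166 114  75  63  65  68  70  70  70  70  70  67  66  71 103 158 206 229 227 209 204 206 207]
 [223 227 227 210 169 121  87  70  66  64  66  64  66  67  70  76 109 162 208 229 231 227 200 168 155 156]
 [223 226 227 227 211 177 146 120 102  92  81  77  90 104 115 130 171 212 228 230 230 226 199 159 143 141]
 [221 225 225 225 226 215 201 185 175 161 144 136 159 180 188 193 218 229 228 229 229 226 197 159 143 143]
 [220 224 224 225 225 223 223 221 221 213 200 196 216 229 228 226 228 228 226 226 228 226 197 157 144 143]
 [220 224 224 224 223 222 222 223 225 224 223 225 228 231 229 225 227 227 226 226 227 225 193 157 143 144]]
```

```bash
cat >> h.py <<'E'
def blobs(mask,box,n=1):
    x0,y0,x1,y1=box; m=np.zeros(mask.shape,np.uint8); m[y0:y1,x0:x1]=mask[y0:y1,x0:x1]
    return sorted(cv2.findContours(m,cv2.RETR_EXTERNAL,cv2.CHAIN_APPROX_NONE)[0],key=cv2.contourArea)[::-1][:n]
E
python3 - <<'E'
from h import *
s,d=pickle.load(open("s1.pkl","rb")); c=camof(d["wrist"],s); f=d["wrist"]["frame"]; g=cv2.cvtColor(f,cv2.COLOR_RGB2GRAY).astype(int)
P=[]
for box,bg in (((274,248,302,274),105),((274,286,302,310),102)):
    b=blobs(abs(g-bg)>8,box)[0]; (x,y),r=cv2.minEnclosingCircle(b); X,Y,w,h=cv2.boundingRect(b)
    p=ray(c,(X+w/2-.5,Y+h/2-.5),.06); e=ray(c,(X+w/2-.5+w,Y+h/2-.5),.06); print((X,Y,w,h),x,y,r,p.round(4),np.linalg.norm(e-p).round(4)); P.append(p)
k=ray(c,(287,210.6),.082); v=P[0]-P[1]; print("spacing",np.linalg.norm(v),"yaw y",np.degrees(np.arctan2(v[1],v[0])))
o=(P[0]+P[1])/2; print("o",o,"knob",k, "dist",np.linalg.norm((k-o)[:2]),"yaw",np.degrees(np.arctan2(*(k-o)[[1,0]])))
hsv=cv2.cvtColor(f,cv2.COLOR_RGB2HSV); m=(hsv[...,1]<45)&(hsv[...,2]>110)
for b in blobs(m,(250,265,330,312),3): print(cv2.minAreaRect(b), ray(c,cv2.minAreaRect(b)[0],.082))
for n,X in (("knob",[*k[:2],.0473]),): print(delta(s,X))
E
```

```text
(280, 255, 15, 13) 287.0 260.5714416503906 7.4574666023254395 [0.484  0.2566 0.06  ] 0.0159
(280, 291, 15, 14) 287.0 298.0 7.280210018157959 [0.5286 0.2594 0.06  ] 0.0166
spacing 0.04462013314138892 yaw y -176.47026617573502
o [0.50631627 0.25801712 0.06      ] knob [0.42161146 0.25269143 0.082     ] dist 0.0848720663457305 yaw -176.40234897462472
((320.0, 285.0), (40.0, 18.0), 90.0) [0.49769741 0.2906593  0.082     ]
((256.5, 289.0), (34.0, 13.0), 90.0) [0.50611781 0.22701156 0.082     ]
((301.5, 268.5), (7.0, 15.0), 90.0) [0.48037338 0.27066165 0.082     ]
[ -0.7   1.  154. ]
```

send_rows:
  rows:
    - {"claw": 60, "offset": [0, 1, 40], "spin": 0}
    - {"claw": 60, "offset": [0, 1, 80], "spin": 0}
    - {"claw": 60, "offset": [0, 1, 120], "spin": 0}
    - {"claw": 60, "offset": [0, 1, 150], "spin": 0}
    - {"claw": 60, "offset": [0, 1, 150], "spin": 0}
    - {"claw": 0, "offset": [0, 1, 150], "spin": 0}
    - {"claw": 0, "offset": [0, 1, 150], "spin": 0}
    - {"claw": 0, "offset": [0, 1, 150], "spin": 0}

```text
clock: 1.78
ee_pos: [0.4231, 0.2525, 0.0549]
tool_rot: [0.002, -0.032, 0.999, -0.001]
wrist_force: [-0.9, -1.7, -1.0]
opening: 0.0182
gripper_force: 58.6
```

send_rows:
  rows:
    - {"claw": 0, "offset": [0, 0, 0], "spin": 0}
    - {"claw": 0, "offset": [0, 0, 0], "spin": 0}
    - {"claw": 0, "offset": [5, 0, 0], "spin": 0}
    - {"claw": 0, "offset": [10, 0, 0], "spin": 0}
    - {"claw": 0, "offset": [15, 0, 0], "spin": 0}
    - {"claw": 0, "offset": [18, 0, 0], "spin": 0}
    - {"claw": 0, "offset": [20, 0, 0], "spin": 0}
    - {"claw": 0, "offset": [20, 0, 0], "spin": 0}

```text
clock: 2.45
ee_pos: [0.4037, 0.2513, 0.0547]
tool_rot: [0.003, -0.031, 1.0, 0.0]
wrist_force: [0.9, -5.1, 6.7]
opening: 0.018
gripper_force: 59.2
```

send_rows:
  rows:
    - {"claw": 70, "offset": [0, 0, 0], "spin": 0}
    - {"claw": 70, "offset": [0, 0, 0], "spin": 0}
    - {"claw": 70, "offset": [0, 0, 0], "spin": 0}
    - {"claw": 70, "offset": [0, 0, -40], "spin": 0}
    - {"claw": 70, "offset": [0, 0, -80], "spin": 0}
    - {"claw": 70, "offset": [0, 0, -120], "spin": 0}
    - {"claw": 70, "offset": [0, 0, -150], "spin": 0}
    - {"claw": 70, "offset": [0, 0, -150], "spin": 0}

```text
clock: 3.12
ee_pos: [0.4046, 0.2534, 0.2099]
tool_rot: [0.007, -0.032, 0.999, 0.004]
wrist_force: [0.9, 1.0, 1.0]
opening: 0.0597
gripper_force: 0.0
```

```bash
python3 - <<'E'
from h import *
s,d=pickle.load(open("s1.pkl","rb")); c=camof(d["wrist"],s); f=d["wrist"]["frame"]
hsv=cv2.cvtColor(f,cv2.COLOR_RGB2HSV); m=((hsv[...,1]<40)&(hsv[...,2]>110)).astype(np.uint8)
for y in range(150,325,25): print(y,np.where(m[y,30:85])[0][[0,-1]]+30, hsv[y,30:85:4,2])
s2,d2=snap("s2"); print(s2["clock"],s2["ee_pos"]); c=camof(d2["wrist"],s2)
g=cv2.cvtColor(d2["wrist"]["frame"],cv2.COLOR_RGB2GRAY)
for b in blobs(g<70,(265,170,315,235),2): print(cv2.boundingRect(b),cv2.contourArea(b))
print(proj(c,(.404,.2513,.082)),proj(c,(.453,.046,.09)))
print(delta(s2,(.453,.046,.2)))
E
```

```text
150 [34 68] [ 76 168 222 229 235 229 205 182 160 134  99  76  69  75]
175 [30 70] [244 243 201 224 234 229 222 205 177 152 111  81  78  99]
200 [30 84] [133  69 112 222 230 234 227 210 186 162 124  99 241 241]
225 [38 84] [ 65 161 233 203 229 236 229 220 201 169 137  95 134 241]
250 [34 73] [ 66 119 242 160 220 233 235 224 206 176 148 108  83  80]
275 [44 84] [ 62  84  69  72 214 230 233 227 213 191 157 117  91 140]
300 [45 80] [ 91 142 166 143 207 218 230 231 220 196 164 128  89 104]
3.1167 [0.40460142 0.25339648 0.2098537 ]
(275, 186, 17, 20) 121.5
(305, 174, 10, 2) 0.0
[282.87152888 204.83110421] [ 66.23544913 243.85999528]
[ -35.  -210.1    9. ]
```

send_rows:
  rows:
    - {"claw": 70, "offset": [-6, -35, 10], "spin": 0}
    - {"claw": 70, "offset": [-12, -70, 10], "spin": 0}
    - {"claw": 70, "offset": [-18, -105, 10], "spin": 0}
    - {"claw": 70, "offset": [-24, -140, 10], "spin": 0}
    - {"claw": 70, "offset": [-30, -180, 10], "spin": 0}
    - {"claw": 70, "offset": [-35, -210, 10], "spin": 0}
    - {"claw": 70, "offset": [-35, -210, 10], "spin": 0}
    - {"claw": 70, "offset": [-35, -210, 10], "spin": 0}

```text
clock: 3.83
ee_pos: [0.4489, 0.0429, 0.1896]
tool_rot: [-0.002, -0.03, 1.0, 0.001]
wrist_force: [-0.5, 0.4, 0.6]
opening: 0.0596
gripper_force: 0.0
```

```bash
python3 - <<'E'
from h import *
s,d=snap("s3"); print(s["clock"],s["ee_pos"],tool(s).round(3)); c=camof(d["wrist"],s)
print(proj(c,(.453,.046,.09)),proj(c,(.474,-.115,.105)))
E
```

```text
3.8333 [0.44886739 0.0429077  0.18957542] [[-0.998 -0.059 -0.004]
 [-0.059  0.998  0.001]
 [ 0.003  0.001 -1.   ]]
[289.0645793  221.63127777] [ 93.95304004 240.91631676]
```

View pics/wrist_s3.png

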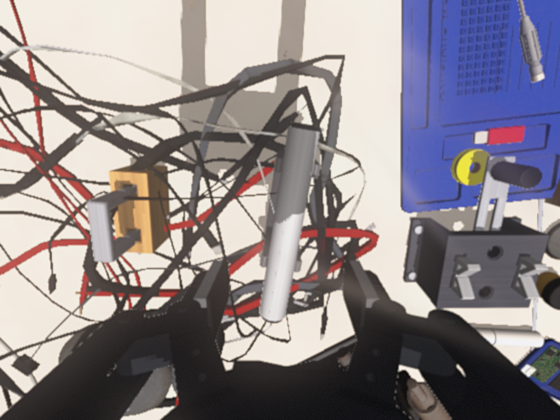

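```bash
python3 - <<'E'
from h import *
np.set_printoptions(linewidth=250)
s,d=pickle.load(open("s3.pkl","rb")); f=d["wrist"]["frame"]
g=cv2.cvtColor(f,cv2.COLOR_RGB2GRAY)
for y in (130,150,165,190,215,235,260,285,305,315): print(y,g[y,256:324:2])
print(g[114:136:1,300:308:2].T,g[306:330,270:276:2].T)
cl=f[195:275,80:130]; hsv=cv2.cvtColor(f,cv2.COLOR_RGB2HSV)
for y in range(196,272,4): print(y,[f"{a}/{b}" for a,b in zip(hsv[y,80:144:3,1],hsv[y,80:144:3,2])])
E
```

```text
130 [133 131 138  68  55  58  56  58  57  58  62  63  62  59  75 133 102 100 111 119 127 132 135 135 134 128 116 109  97  85  81  79  77 173]
150 [ 59  58  56 122 146 145 142 122 107  69  56  63  64  61  75  97 105 115 122 128 133 137 135 139 140 137 135 131 123 152 158 148  87  70]
165 [ 57 143 143  68  61  56  56  56  57  82  85  91  84  85 100 110 119 124 131 136 136 136 139 142 137 134 126 121 126 129 137 122 135  99]
190 [234 233 234 234 234 219 156 138 100 104 103  95 106 116 123 128 134 139 139 139 142 143 137 136 126 118 138 233 121  83  68  71  66 119]
215 [234 234 220 209 204 145 102 104 103 100 111 121 128 132 137 140 143 161 226 235 226 215 201 177 204 238 176  66  85 110  87  71  72  69]
235 [233 233 233 137  84  86  84  86 130 162 188 201 213 218 228 234 235 234 227 218 204 183 134  97  98  98  97  99  99  98  96  70  68  67]
260 [233 224 156 126 147 115 136 166 189 204 212 219 228 230 229 228 219 209 196 170 124  99 115 215 230 230 230 233 206  78 151  84  74  73]
285 [109 110 110 110 139 166 193 208 217 223 230 231 230 229 219 207 189 154  93  97 100 108 113 112 112 1
[... 4501 characters left out ...]
18/241', '18/241', '19/241', '18/240']
260 ['18/242', '35/226', '33/84', '39/84', '41/81', '11/181', '8/196', '5/191', '5/202', '4/203', '5/190', '18/130', '35/138', '31/183', '21/240', '170/159', '24/233', '17/241', '17/240', '18/241', '18/241', '17/240']
264 ['18/243', '34/150', '33/85', '36/85', '42/84', '44/69', '26/237', '23/239', '43/166', '165/172', '26/234', '19/241', '18/244', '41/80', '32/190', '15/240', '147/173', '37/195', '16/241', '17/240', '17/240', '17/240']
268 ['18/242', '33/184', '31/83', '36/85', '36/84', '36/119', '18/245', '18/242', '31/172', '26/240', '162/157', '21/236', '17/242', '31/181', '46/67', '31/223', '14/243', '82/192', '39/194', '16/243', '29/225', '29/205']
```

```bash
python3 - <<'E'
from h import *
s,d=pickle.load(open("s3.pkl","rb")); f=d["wrist"]["frame"]; c=camof(d["wrist"],s)
L=[(315,272.9),(305,274),(285,277.3),(260,281.5),(235,286),(190,292.8),(150,298)]
k=np.polyfit(*zip(*L),1); print(k)
a=ray(c,(np.polyval(k,127.5),127.5),.09);b=ray(c,(np.polyval(k,320.5),320.5),.09)
a1=ray(c,(np.polyval(k,127.5),127.5),.103);b1=ray(c,(np.polyval(k,320.5),320.5),.103)
v=b-a; print("tube",a,b,"len",np.linalg.norm(v),np.linalg.norm(b1-a1),"ctr z.09/.103",(a+b)/2,(a1+b1)/2,"ang",np.degrees(np.arctan2(v[1],v[0])))
hsv=cv2.cvtColor(f,cv2.COLOR_RGB2HSV); m=(hsv[...,1]<14)&(hsv[...,2]>160)
q=blobs(m,(84,198,124,266))[0]; r=cv2.minAreaRect(q); bx=cv2.boxPoints(r); w=np.array([ray(c,p,.1054) for p in bx]); e=np.diff(w,axis=0)
print("crown",bx.round(1).tolist(),ray(c,r[0],.1054),np.linalg.norm(e,axis=1),np.degrees(np.arctan2(e[:,1],e[:,0])))
print(np.degrees(np.arctan2(tool(s)[1,1],tool(s)[0,1])))
E
```

```text
[-1.56209317e-01  3.22043459e+02]
tube [0.37425921 0.05149802 0.09      ] [0.55498838 0.03563389 0.09      ] len 0.18142409684037292 0.17166983273292644 ctr z.09/.103 [0.46462379 0.04356595 0.09      ] [0.45957647 0.04326931 0.103     ] ang -5.016478235784987
crown [[86.69999694824219, 202.1999969482422], [104.5, 200.10000610351562], [111.5999984741211, 260.8999938964844], [93.80000305175781, 263.0]] [ 0.46521086 -0.10935163  0.1054    ] [0.01454924 0.05331534 0.01556371] [100.06304823  -0.68823212 -79.5032216 ]
93.40690983596443
```

send_rows:
  rows:
    - {"claw": 70, "offset": [-11, 0, 20], "spin": 4}
    - {"claw": 70, "offset": [-11, 0, 50], "spin": 8.4}
    - {"claw": 70, "offset": [-11, 0, 80], "spin": 8.4}
    - {"claw": 70, "offset": [-11, 0, 105], "spin": 8.4}
    - {"claw": 70, "offset": [-11, 0, 116], "spin": 8.4}
    - {"claw": 70, "offset": [-11, 0, 116], "spin": 8.4}
    - {"claw": 70, "offset": [-11, 0, 116], "spin": 8.4}

```text
clock: 4.47
ee_pos: [0.4603, 0.0455, 0.0755]
tool_rot: [-0.0, 0.041, 0.999, 0.0]
wrist_force: [0.3, 0.5, 0.5]
opening: 0.0598
gripper_force: 0.0
```

send_rows:
  rows:
    - {"claw": 70, "offset": [0, -2, 1], "spin": 0}
    - {"claw": 0, "offset": [0, -2, 1], "spin": 0}
    - {"claw": 0, "offset": [0, -2, 1], "spin": 0}
    - {"claw": 0, "offset": [0, -2, 1], "spin": 0}
    - {"claw": 0, "offset": [0, -2, 1], "spin": 0}
    - {"claw": 0, "offset": [0, -2, 1], "spin": 0}
    - {"claw": 0, "offset": [0, -2, 1], "spin": 0}

```text
clock: 5.05
ee_pos: [0.4616, 0.0443, 0.0765]
tool_rot: [0.002, 0.042, 0.999, 0.002]
wrist_force: [-0.4, 5.6, 4.2]
opening: 0.024
gripper_force: 58.5
```

send_rows:
  rows:
    - {"claw": 0, "offset": [0, 0, -15], "spin": 0}
    - {"claw": 0, "offset": [0, 0, -45], "spin": 0}
    - {"claw": 0, "offset": [0, 0, -80], "spin": 0}
    - {"claw": 0, "offset": [0, 0, -105], "spin": 7}
    - {"claw": 0, "offset": [0, 20, -105], "spin": 14}
    - {"claw": 0, "offset": [-5, 45, -105], "spin": 21}
    - {"claw": 0, "offset": [-10, 75, -105], "spin": 28}
    - {"claw": 0, "offset": [-13, 105, -105], "spin": 35}

```text
clock: 5.72
ee_pos: [0.4825, 0.1468, 0.1799]
tool_rot: [0.0, 0.344, 0.939, 0.0]
wrist_force: [0.3, -0.1, -2.3]
opening: 0.0241
gripper_force: 59.1
```

send_rows:
  rows:
    - {"claw": 0, "offset": [8, 15, 0], "spin": 7}
    - {"claw": 0, "offset": [16, 30, 0], "spin": 14}
    - {"claw": 0, "offset": [24, 45, 0], "spin": 21}
    - {"claw": 0, "offset": [32, 60, 0], "spin": 28}
    - {"claw": 0, "offset": [42, 80, 0], "spin": 35}
    - {"claw": 0, "offset": [53.5, 100, 0], "spin": 42}
    - {"claw": 0, "offset": [53.5, 100, 0], "spin": 46.2}
    - {"claw": 0, "offset": [53.5, 100, 0], "spin": 46.2}

```text
clock: 6.38
ee_pos: [0.5048, 0.2581, 0.179]
tool_rot: [-0.0, 0.682, 0.732, -0.0]
wrist_force: [-0.2, -0.1, -1.7]
opening: 0.0243
gripper_force: 59.2
```

send_rows:
  rows:
    - {"claw": 0, "offset": [0, 0, 20], "spin": 0}
    - {"claw": 0, "offset": [0, 0, 20], "spin": 0}
    - {"claw": 0, "offset": [0, 0, 20], "spin": 0}

```text
clock: 6.63
ee_pos: [0.5039, 0.2562, 0.1581]
tool_rot: [-0.001, 0.682, 0.732, -0.002]
wrist_force: [-0.8, -0.8, -2.1]
opening: 0.0241
gripper_force: 59.3
```

```bash
python3 - <<'E'
from h import *
s,d=snap("s4",("wrist","top","scene")); T=tool(s); print(s["clock"],s["ee_pos"],np.degrees(np.arctan2(T[1,1],T[0,1])),T[2])
c=camof(d["wrist"],s)
yb=np.radians(-176.45); y=np.array([np.cos(yb),np.sin(yb),0]); o=np.array([.5063,.258,0]); 
for k in(23,-23): print(proj(c,o+y*k/1000+[0,0,.06]))
W=d["wrist"]["frame"][:,:,::-1];Tp=d["top"]["frame"][120:330,130:410,::-1]
m=np.zeros((600,800,3),np.uint8); m[:420,:560]=W; m[420:600,560:800]=cv2.resize(Tp,(240,180)); m[:315,560:]=0
m[0:180,560:800]=cv2.resize(d["scene"]["frame"][150:330,150:390,::-1],(240,180)); cv2.imwrite("pics/m4.png",m)
E
```

```text
6.6333 [0.50389067 0.2561961  0.1580574 ] 4.036193107057067 [-0.00133338 -0.00381995 -0.99999181]
[264.13289823 213.27564311]
[318.00354567 213.69176402]
```

View pics/m4.png

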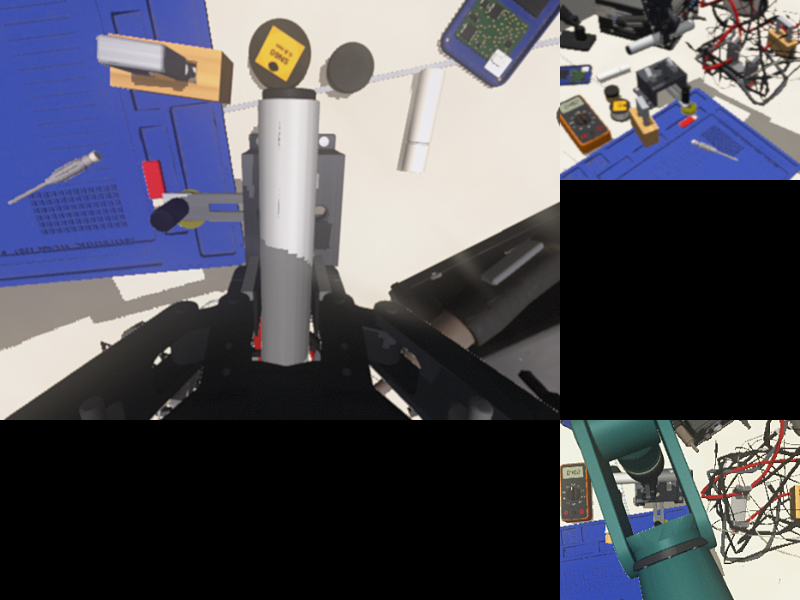

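```bash
python3 - <<'E'
from h import *
s,d=pickle.load(open("s4.pkl","rb")); c=camof(d["wrist"],s)
for z in (.013,.026): print(tool(s).T@(ray(c,(290,91),s["ee_pos"][2]+z)-s["ee_pos"]))
print(tool(s).T@(np.array([.5063,.258,0])-s["ee_pos"]))
g=cv2.cvtColor(d["wrist"]["frame"],cv2.COLOR_RGB2GRAY)
print(g[84:102,290])
E
```

```text
[ 0.08884222  0.00034152 -0.01311987]
[ 0.08769508  0.00017637 -0.02611782]
[0.00184058 0.00313408 0.15804427]
[ 85  81  77  75  78  87  91  90  89  89  89  89  82  87 140 198 223 226]
```

send_rows:
  rows:
    - {"claw": 0, "offset": [1, 2.5, 25], "spin": 0.4}
    - {"claw": 0, "offset": [1, 2.5, 45], "spin": 0.4}
    - {"claw": 0, "offset": [1, 2.5, 60], "spin": 0.4}
    - {"claw": 0, "offset": [1, 2.5, 70], "spin": 0.4}
    - {"claw": 0, "offset": [1, 2.5, 78], "spin": 0.4}
    - {"claw": 0, "offset": [1, 2.5, 78], "spin": 0.4}
    - {"claw": 0, "offset": [1, 2.5, 78], "spin": 0.4}

```text
clock: 7.37
ee_pos: [0.5078, 0.2584, 0.0821]
tool_rot: [0.0, 0.685, 0.729, 0.0]
wrist_force: [0.5, -0.1, -1.7]
opening: 0.0245
gripper_force: 59.4
```

send_rows:
  rows:
    - {"claw": 0, "offset": [0, -1, 3], "spin": 0}
    - {"claw": 0, "offset": [0, -1, 6], "spin": 0}
    - {"claw": 0, "offset": [0, -1, 9], "spin": 0}
    - {"claw": 0, "offset": [0, -1, 10], "spin": 0}
    - {"claw": 0, "offset": [0, -1, 10], "spin": 0}
    - {"claw": 0, "offset": [0, -1, 10], "spin": 0}

```text
clock: 7.87
ee_pos: [0.5072, 0.2585, 0.0723]
tool_rot: [0.001, 0.685, 0.729, 0.001]
wrist_force: [2.1, 1.1, -0.1]
opening: 0.0241
gripper_force: 59.6
```

send_rows:
  rows:
    - {"claw": 0, "offset": [0, 0, 1], "spin": 0}
    - {"claw": 0, "offset": [0, 0, 2], "spin": 0}
    - {"claw": 0, "offset": [0, 0, 2], "spin": 0}
    - {"claw": 0, "offset": [0, 0, 2], "spin": 0}

```text
clock: 8.2
ee_pos: [0.508, 0.2586, 0.0711]
tool_rot: [0.001, 0.685, 0.729, 0.002]
wrist_force: [2.5, 1.1, 5.4]
opening: 0.024
gripper_force: 60.1
```

send_rows:
  rows:
    - {"claw": 25, "offset": [0, 0, 0], "spin": 0}
    - {"claw": 50, "offset": [0, 0, 0], "spin": 0}
    - {"claw": 60, "offset": [0, 0, 0], "spin": 0}
    - {"claw": 60, "offset": [0, 0, 0], "spin": 0}
    - {"claw": 60, "offset": [0, 0, -30], "spin": 0}
    - {"claw": 60, "offset": [0, 0, -65], "spin": 0}
    - {"claw": 60, "offset": [0, 0, -100], "spin": 0}
    - {"claw": 60, "offset": [0, 0, -110], "spin": 0}

```text
clock: 8.87
ee_pos: [0.5082, 0.2592, 0.1853]
tool_rot: [0.002, 0.684, 0.729, 0.004]
wrist_force: [0.1, 0.6, 0.9]
opening: 0.0515
gripper_force: 0.0
```

send_rows:
  rows:
    - {"claw": 100, "offset": [0, 0, -20], "spin": 0}
    - {"claw": 100, "offset": [0, 0, -20], "spin": 0}
    - {"claw": 100, "offset": [0, 0, -20], "spin": 0}

```text
clock: 9.12
ee_pos: [0.5065, 0.2584, 0.1995]
tool_rot: [0.0, 0.685, 0.729, 0.0]
wrist_force: [0.8, -0.3, -0.0]
opening: 0.0841
gripper_force: 0.0
```

```bash
python3 - <<'E'
from h import *
s,d=snap("s5"); T=tool(s); print(s["clock"],s["ee_pos"],np.degrees(np.arctan2(T[1,1],T[0,1])))
c=camof(d["wrist"],s); f=d["wrist"]["frame"]
yb=np.radians(-176.45); y=np.array([np.cos(yb),np.sin(yb),0]); x=np.array([-y[1],y[0],0])*-1; x=np.cross(y,[0,0,1]); o=np.array([.5063,.258,0])
print(x)
for k in(90,60,0): print(k,"tube pred",proj(c,o+x*k/1000+[0,0,.0844]))
for k in(23,-23): print(proj(c,o+y*k/1000+[0,0,.06]))
hsv=cv2.cvtColor(f,cv2.COLOR_RGB2HSV); m=(hsv[...,1]<30)&(hsv[...,2]>150)
for r in range(60,300,20): 
    i=np.where(m[r,230:350])[0]+230; print(r,i[[0,-1]] if len(i) else 0)
E
```

```text
9.1167 [0.5064685  0.25840767 0.19952207] 3.606456237910864
[-0.06191955  0.99808114  0.        ]
90 tube pred [287.33886217 104.97326396]
60 tube pred [287.31192381 142.56936567]
0 tube pred [287.26350302 210.14710772]
[263.92258984 203.02999542]
[310.37082845 202.99296601]
60 [230 323]
80 [237 309]
100 [235 349]
120 [230 349]
140 [231 349]
160 [236 349]
180 [269 349]
200 [277 349]
220 [329 349]
240 [303 349]
260 [282 349]
280 [230 349]
```

View pics/wrist_s5.png

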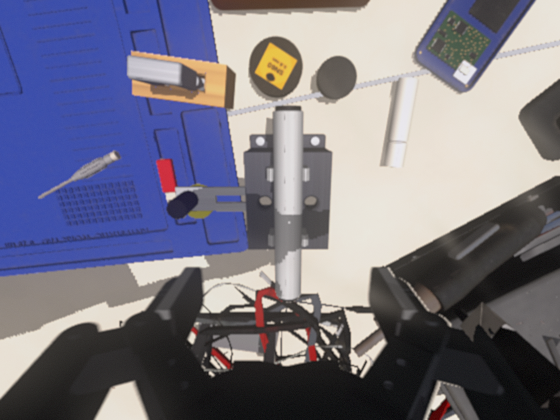

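```bash
python3 - <<'E'
from h import *
s,d=pickle.load(open("s5.pkl","rb")); c=camof(d["wrist"],s); g=cv2.cvtColor(d["wrist"]["frame"],cv2.COLOR_RGB2GRAY).astype(int)
np.set_printoptions(linewidth=250)
P=[]
for box in ((253,188,275,216),(303,188,324,216)):
    x0,y0,x1,y1=box; bg=np.median(g[y0:y1,x0:x1]); b=blobs(abs(g-bg)>9,box)[0]; X,Y,w,h=cv2.boundingRect(b)
    p=ray(c,(X+w/2-.5,Y+h/2-.5),.06); P.append(p); print(bg,(X,Y,w,h),p)
    print(g[y0:y1,x0:x1])
v=P[0]-P[1]; o5=(P[0]+P[1])/2; print(o5,np.linalg.norm(v),np.degrees(np.arctan2(v[1],v[0])))
s1=pickle.load(open("s1.pkl","rb"))[0]; o1=np.array([.5063,.2580])
A=tool(s1)[:2,:2]-tool(s)[:2,:2]; e=np.linalg.solve(A,o1-o5[:2]); print("e",e,"o",o1-tool(s1)[:2,:2]@e)
E
```

```text
71.0 (253, 188, 20, 24) [0.48180333 0.26009932 0.06      ]
[[ 95  95  98  97  96  97 100  95  97 100  98  97  97  98  99 101  99  86  72  68  80 110]
 [ 97  95  97  98  97  99  98  98  97  97 101  98  98  97  98 100  96  84  70  68  78 111]
 [ 95  96  97  96  95  97  97  98  98  98 100  99  97  97  99  99  97  81  69  66  78 108]
 [ 95  97  97  97  96  99  95  97  97  98  98  99  98  97  96  99  96  82  72  69  79 110]
 [ 94  95  95  96  95  97  98  98  97  99  99  95  97  98  97 100  98  89  82  74  78 106]
 [ 83  83  84  84  87  93  95  96  97  97  98  97  96  97  98  98  97  97  95  79  78 108]
 [ 68  68  69  70  74  80  86  93  95  97  94  92  93  92  95  98 100  98  96  80  78 107]
 [ 64  65  65  67  65  66  73  83  84  83  84  86  84  84  84  91  93  98  97  80  77 106]
 [ 66  66  67  65  65  64  64  72  77  84  92 102 102  97  90  86  89  94  94  78  77 106]
 [ 66  65  65  66  67  62  64  79  99 113 121 127 125 123 117 103  88  84  89  77  77 105]
 [ 65  65  67  66  63  60  75 104 126 132 134 136 135 135 133 126 108  88  81  72  76 107]
 [ 65  65  66  66  59  63  89 121 136 13
[... 3439 characters left out ...]
4  87  90  94  98 102 103 104 104 100  95]
 [ 78  73  72  73  73  70  71  71  73  79  82  83  85  89  97 102 103 104 102  93  84]
 [ 75  73  73  74  76  74  74  75  73  76  74  76  78  81  86  92  94  94  93  85  79]
 [ 76  72  74  74  74  74  76  74  76  75  75  76  77  76  77  78  81  80  82  78  78]
 [ 74  73  73  74  75  75  76  78  76  76  76  76  77  77  76  76  77  77  79  78  80]
 [ 73  74  72  74  74  74  77  77  77  76  77  76  77  76  76  77  77  79  79  79  78]
 [ 72  75  74  74  75  74  75  76  75  76  76  77  76  77  76  77  78  79  79  80  80]]
[0.50694381 0.25855545 0.06      ] 0.050375679779847776 176.48589675669473
e [5.95924836e-04 8.16130837e-05] o [0.50689984 0.25795558]
```

send_rows:
  rows:
    - {"claw": 100, "offset": [-40, -7, 0], "spin": 0}
    - {"claw": 100, "offset": [-80, -14, 0], "spin": 0}
    - {"claw": 100, "offset": [-120, -21, 0], "spin": 0}
    - {"claw": 100, "offset": [-160, -28, 0], "spin": 0}
    - {"claw": 100, "offset": [-200, -35, 0], "spin": 0}
    - {"claw": 100, "offset": [-240, -42, 0], "spin": 0}
    - {"claw": 100, "offset": [-280, -49, 0], "spin": 0}
    - {"claw": 100, "offset": [-320, -56, 0], "spin": 0}

```text
clock: 9.83
ee_pos: [0.4688, -0.066, 0.1968]
tool_rot: [-0.002, 0.684, 0.729, -0.001]
wrist_force: [1.0, -0.1, -0.8]
opening: 0.0852
gripper_force: 0.0
```

send_rows:
  rows:
    - {"claw": 100, "offset": [-30, -5, 10], "spin": 0}
    - {"claw": 100, "offset": [-45, -8, 10], "spin": 0}
    - {"claw": 100, "offset": [-45, -8, 10], "spin": 0}
    - {"claw": 100, "offset": [-45, -8, 10], "spin": 0}

```text
clock: 10.17
ee_pos: [0.4644, -0.1101, 0.1872]
tool_rot: [-0.002, 0.685, 0.728, -0.001]
wrist_force: [0.5, -0.0, 0.2]
opening: 0.0853
gripper_force: 0.0
```

```bash
python3 - <<'E'
from h import *
s,d=snap("s6"); T=tool(s); print(s["clock"],s["ee_pos"],np.degrees(np.arctan2(T[1,1],T[0,1])))
c=camof(d["wrist"],s); f=d["wrist"]["frame"]; hsv=cv2.cvtColor(f,cv2.COLOR_RGB2HSV); m=(hsv[...,1]<14)&(hsv[...,2]>160)
print(proj(c,(.466,-.1095,.1054)))
u,v=proj(c,(.466,-.1095,.1054)).astype(int)
for q in blobs(m,(u-50,v-35,u+50,v+35),2):
    r=cv2.minAreaRect(q); bx=cv2.boxPoints(r); w=np.array([ray(c,p,.1054) for p in bx]); e=np.diff(w,axis=0)
    print("crown",bx.round(1).tolist(),ray(c,r[0],.1054),np.linalg.norm(e,axis=1),np.degrees(np.arctan2(e[:,1],e[:,0])))
E
```

```text
10.1667 [ 0.46435876 -0.1101046   0.18715225] 3.48154699387637
[290.24038482 221.31457537]
crown [[280.3999938964844, 221.60000610351562], [281.0, 212.5], [324.20001220703125, 215.39999389648438], [323.6000061035156, 224.5]] [ 0.47548001 -0.106559    0.1054    ] [0.00766193 0.03446343 0.00768775] [ 89.45679487  -0.53584147 -88.0187838 ]
crown [[336.0, 211.0], [339.0, 211.0], [339.0, 217.0], [336.0, 217.0]] [ 0.50314842 -0.1010887   0.1054    ] [0.00237786 0.00501246 0.00239313] [   3.45560042  -83.52168135 -176.53859495]
```

View pics/wrist_s6.png

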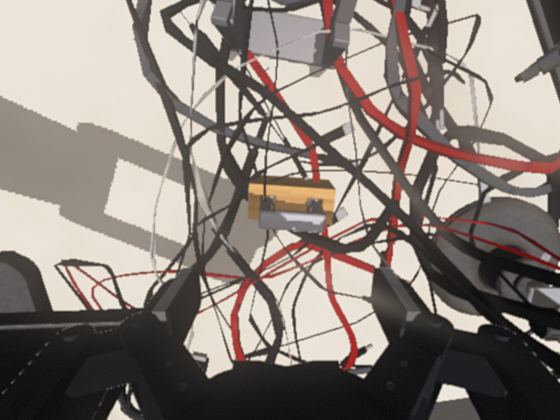

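```bash
python3 - <<'E'
from h import *
np.set_printoptions(linewidth=280)
s,d=pickle.load(open("s6.pkl","rb")); g=cv2.cvtColor(d["wrist"]["frame"],cv2.COLOR_RGB2HSV)
print(g[196:240,250:342:3,2])
print(g[196:240:2,250:342:3,1])
E
```

```text
[[130 128 125 ... 233 233 237]
 [131 128 129 ... 234 233 236]
 [133 130 130 ... 230 233 232]
 ...
 [146 145 146 ... 183 224 140]
 [147 146 148 ... 211 205 110]
 [147 148 147 ... 187 143 170]]
[[114 116 114 117 105  51  69  33 106 126 129 127 127 129 128 128 126 128 126 128 127 126 125 124 122 122 120 121 109  21  22]
 [115 116 116 111  88  41  16   4  86 128 128 128 129 128 128 128 127 128 129 123  99 112 103 126 121 125 123 124 104  20  31]
 [117 116 118 116  60  43  18  16  97 122 127 125 129 128 128 128 128 128 127 113   8  26   4  91 114 125 125 125  88  21  33]
 [120 115 117 115  31  28  20  23 110 112 119 117 124 125 124 126 129 127 126  86  11  26  19  44 117 125 124 124  70  20  33]
 [119 117 117 116  26  20  23  11 104 117 116 117 115 116 115 117 116 117 116 102  22  29  22  15 114 128 123 126  54  30  32]
 [120 117 116 112  23  20  23  12 103 115 117 115 115 117 115 114 114 113 117 103  25  26  22  17 105 125 126 128  43  31  29]
 [122 115 118 104  23  23  29  12 105 114 114 116 116 117 113 117 114 114 113  98  14  21  25  22  80 126 125 126  40  35  24]
 [118 117 121  86  
[... 1186 characters left out ...]
  7  10  10  10  10   8  10  10   8   2 171  33  21  22  22  21]
 [ 35  34  37  34  34  33  30  35  37  29  29  27  25  21  16  16  16  11  13  11  10  12   8   9   2 169  42  22  22  21  22]
 [ 32  32  33  35  33  34  35  34  38  34  21  21  21  32  40  36  37  37  45  35  25  21  13  23  97 173  44  21  21  27  68]
 [ 33  34  35  32  33  36  37  34  34  32  23  22  20  20  31  35  40  39  40  50  48  51  50  32 153 171  45  21  34 115 102]
 [ 32  35  37  35  35  34  35  33  32  36  21  20  21  22  20  27  31  43  38  40  48  48  49  45  82 146  84  42 152  76  32]
 [ 33  37  36  33  34  34  35  34  24  33  25  20  21  21  20  20  22  30  38  37  36  46  44  49  44  40  79 152  60  30  37]]
```

```bash
python3 - <<'E'
from h import *
import sys; np.set_printoptions(linewidth=280,threshold=sys.maxsize)
s,d=pickle.load(open("s6.pkl","rb")); c=camof(d["wrist"],s); g=cv2.cvtColor(d["wrist"]["frame"],cv2.COLOR_RGB2HSV)
print(g[206:236,255:330:5,2]); print(g[222,252:266],g[222,318:332],g[216,252:266],g[216,318:332])
m=cv2.morphologyEx(((g[...,1]<17)&(g[...,2]>75)).astype(np.uint8),cv2.MORPH_OPEN,np.ones((5,5)))
q=blobs(m,(252,204,330,238))[0]; r=cv2.minAreaRect(q); bx=cv2.boxPoints(r); w=np.array([ray(c,p,.1054) for p in bx]); e=np.diff(w,axis=0)
print(bx.round(1).tolist(),ray(c,r[0],.1054),np.linalg.norm(e,axis=1),np.degrees(np.arctan2(e[:,1],e[:,0])))
E
```

```text
[[135  99  78  82 119 137 138 138 137 136 137  91  91  90 225]
 [131  97  79  85 118 135 136 136 137 136 136 100  89  89 224]
 [131  93  78  84 116 132 135 135 133 135 133 106  88  88 225]
 [134  92  79  83 107 122 127 130 132 134 131 112  87  91 221]
 [136  94  88  85  92 109 112 116 123 129 126 114  88  90 188]
 [140 101 101  96  96 110 106 104 106 112 114 106  86  90 139]
 [141 104 113 109 107 129 139 122 115 107 104  97  87  90 121]
 [141 109 121 119 118 140 169 157 147 137 120 107 105  95 115]
 [142 111 127 127 125 140 196 187 179 171 156 144 137 117 116]
 [144 112 128 128 128 134 211 209 203 195 189 179 170 153 122]
 [144 113 125 126 126 127 212 215 216 211 209 204 195 189 135]
 [146 114 127 126 126 126 183 212 214 216 217 217 213 210 146]
 [143 114 123 126 127 125 147 212 211 212 215 215 218 219 147]
 [145 114 123 124 125 126 136 207 207 208 212 213 212 215 136]
 [145 113 121 122 122 124 130 178 177 183 206 206 210 213 122]
 [143 115 120 122 121 123 123 134 135 143 175 176 209 204 122]
 [145 114 121 121 121 122 121 119 121 122 132 133 210 186 127]
 [144 114 120 121 123 122 121
[... 1200 characters left out ...]
15 105 148]] [[ 16 121 146]
 [ 16 122 146]
 [ 16 120 145]
 [ 16 120 144]
 [ 16 121 146]
 [ 15 122 146]
 [ 15 106 135]
 [ 11  46 116]
 [  0   7 113]
 [  0   4 120]
 [170   6 126]
 [165   8 126]
 [165   8 126]
 [  0   8 125]] [[158   5 191]
 [158   5 191]
 [158   5 189]
 [150   4 187]
 [156   7 186]
 [160   4 179]
 [160   5 160]
 [ 11  30 135]
 [ 14  90 130]
 [ 15 110 137]
 [ 15 114 136]
 [ 15 111 136]
 [ 16 113 136]
 [ 15 108 135]]
[[258.6000061035156, 227.6999969482422], [259.70001220703125, 209.5], [324.3999938964844, 213.60000610351562], [323.29998779296875, 231.6999969482422]] [ 0.46696509 -0.10885572  0.1054    ] [0.01534359 0.05150293 0.01540556] [ 88.43433076  -0.28193777 -87.78505302]
```

send_rows:
  rows:
    - {"claw": 100, "offset": [0.5, 2.5, 20], "spin": 4}
    - {"claw": 100, "offset": [0.5, 2.5, 50], "spin": 4}
    - {"claw": 100, "offset": [0.5, 2.5, 80], "spin": 4}
    - {"claw": 100, "offset": [0.5, 2.5, 105], "spin": 4}
    - {"claw": 100, "offset": [0.5, 2.5, 118], "spin": 4}
    - {"claw": 100, "offset": [0.5, 2.5, 118], "spin": 4}
    - {"claw": 100, "offset": [0.5, 2.5, 118], "spin": 4}

```text
clock: 10.8
ee_pos: [0.4675, -0.1078, 0.0707]
tool_rot: [-0.001, 0.709, 0.705, -0.0]
wrist_force: [-0.5, 0.8, 0.3]
opening: 0.0858
gripper_force: 0.0
```

send_rows:
  rows:
    - {"claw": 100, "offset": [-1.8, 0, 1], "spin": 0}
    - {"claw": 55, "offset": [-1.8, 0, 1], "spin": 0}
    - {"claw": 40, "offset": [-1.8, 0, 1], "spin": 0}
    - {"claw": 0, "offset": [-1.8, 0, 1], "spin": 0}
    - {"claw": 0, "offset": [-1.8, 0, 1], "spin": 0}
    - {"claw": 0, "offset": [-1.8, 0, 1], "spin": 0}

```text
clock: 11.3
ee_pos: [0.469, -0.1115, 0.0721]
tool_rot: [0.001, 0.71, 0.705, 0.001]
wrist_force: [0.5, -0.5, 5.8]
opening: 0.0533
gripper_force: 63.0
```

send_rows:
  rows:
    - {"claw": 0, "offset": [0, 0, -10], "spin": 0}
    - {"claw": 0, "offset": [0, 0, -25], "spin": 0}
    - {"claw": 0, "offset": [0, 0, -45], "spin": 0}
    - {"claw": 0, "offset": [0, 0, -80], "spin": 0}
    - {"claw": 0, "offset": [0, 0, -110], "spin": 0}
    - {"claw": 0, "offset": [0, 0, -110], "spin": 0}
    - {"claw": 0, "offset": [0, 0, -110], "spin": 0}

```text
clock: 11.88
ee_pos: [0.4687, -0.1115, 0.1827]
tool_rot: [0.002, 0.71, 0.705, 0.001]
wrist_force: [-0.9, 0.2, -1.0]
opening: 0.0532
gripper_force: 64.7
```

```bash
python3 - <<'E'
from h import *
from plant import read_state
s,d=snap("s7",("wrist","top")); T=tool(s); print(s["clock"],s["ee_pos"],np.degrees(np.arctan2(T[1,1],T[0,1])),s["moment"],s["joints"].round(2))
print([read_state()["ee_pos"].round(4) for _ in range(2)])
c=camof(d["wrist"],s); 
for z in (.06,.0794,):
  X=s["ee_pos"]+T@np.array([0,0,.0187-.0194]); 
print(proj(c,s["ee_pos"]+T@np.array([0,0,-.0007])), [proj(c,s["ee_pos"]+T@np.array([0,k,.0787])) for k in(-.023,.023)])
W=d["wrist"]["frame"][:,:,::-1]; m=np.zeros((420,800,3),np.uint8); m[:,:560]=W; m[:210,560:]=cv2.resize(d["top"]["frame"][140:270,340:490,::-1],(240,210)); cv2.imwrite("pics/m7.png",m)
E
```

```text
11.8833 [ 0.46873021 -0.11150444  0.18265429] -0.4014330925607881 [-0.05298405  0.03923633  0.01147828] [-0.35 -0.05  1.61  0.    1.58 -0.34]
[array([ 0.4669, -0.1108,  0.1791]), array([ 0.4669, -0.1108,  0.1791])]
[288.65068925 271.80888259] [array([258.79662841, 222.8417262 ]), array([316.79795543, 222.75600735])]
```

View pics/m7.png

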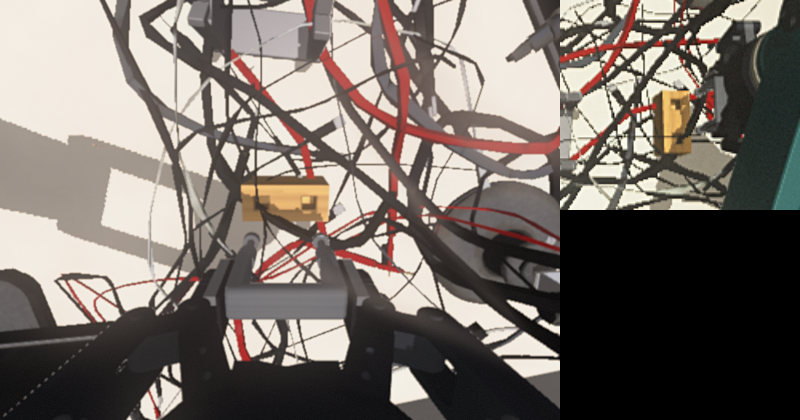

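```bash
python3 - <<'E'
from h import *
import sys; np.set_printoptions(linewidth=280,threshold=sys.maxsize)
s,d=pickle.load(open("s7.pkl","rb")); p=d["wrist"]; Tc=np.array(p["tool_from_camera"]); K=np.array(p["mtx"])
def pj(X): x=K@(Tc[:3,:3].T@(np.array(X)-Tc[:3,3])); return (x[:2]/x[2]).round(1)
zt=-.0334
for tx in (-.008,0,.008): print(tx,"crown",[pj([tx,k,zt]) for k in(-.027,.027)],"under",[pj([tx,k,zt+.008]) for k in(-.027,.027)])
print("tips",[pj([0,k,zt+.0794]) for k in(-.023,.023)])
g=cv2.cvtColor(p["frame"],cv2.COLOR_RGB2GRAY)
print(g[276:328,240:340:20].T); print(g[301,218:236],g[301,338:356])
print(g[230:262,240:266:2]); print(g[230:262,308:334:2])
E
```

```text
-0.008 crown [array([227.7, 324.7]), array([350.8, 324.5])] under [array([231. , 313.3]), array([347.2, 313.2])]
0 crown [array([226.6, 309.1]), array([352. , 308.9])] under [array([230. , 298.4]), array([348.3, 298.2])]
0.008 crown [array([225.4, 292.9]), array([353.3, 292.7])] under [array([228.9, 282.9]), array([349.4, 282.8])]
tips [array([254.6, 238.6]), array([321.5, 238.5])]
[[ 75  74  74  74  73  75  74  73  73  73  77  83  89  96 103 109 111 116 118 120 122 121 120 119 121 120 120 121 118 116 114 116 119 118 118 116 117 119 118 118 118 115 109  97  81  78  80  86  90  94  99 100]
 [130 156 145  98  79  82  92  91  79  78  80  84  90  99 104 109 113 118 122 124 124 123 120 121 122 123 122 122 121 118 116 118 119 120 119 119 118 119 120 120 118 113 118 173 226 237 238 238 239 231 213 174]
 [234 236 234 233 236 236 201 120  73  77  80  87  92 100 107 111 117 120 122 123 125 123 121 121 122 124 122 123 121 121 120 118 122 121 120 121 120 121 122 121 122 118 110  91  68  59  61  59  59  58  56  53]
 [233 233 233 235 236 238 204 123  76  80  84  86  93 100 107 111 115 121 123 125 
[... 3310 characters left out ...]
93 101  82  82  83  80  79  79  77  73]
 [198 237 238 233 107  84  81  82  81  82  81  81  87]
 [234 236 237 230 100  81  82  82  83  83  81  79  92]
 [237 234 235 220  89  82  83  83  83  82  82  79  82]
 [234 234 236 227  92  83  84  82  80  80  81  82  80]
 [233 234 237 233  99  83  83  83  81  81  83  82  84]
 [232 235 236 212 105  83  82  83  81  79  80  84  85]
 [235 235 216 159 103  82  81  83  83  80  82  84  85]
 [235 216 156 107  90  87  86  83  83  81  80  84  87]
 [213 154 104  84  85  96  95  81  83  82  80  83  88]
 [155 116  87  76  95 109 100  84  84  82  81  81  85]
 [120 161  88  72 115 117  99  83  83  85  82  80  86]
 [168 211  88  95 143 121  98  83  85  82  81  82  85]]
```

send_rows:
  rows:
    - {"claw": 0, "offset": [20, 0, 0], "spin": -1}
    - {"claw": 0, "offset": [50, 4, 0], "spin": -2}
    - {"claw": 0, "offset": [85, 8, 0], "spin": -3}
    - {"claw": 0, "offset": [120, 12, 0], "spin": -4}
    - {"claw": 0, "offset": [155, 16, 0], "spin": -4}
    - {"claw": 0, "offset": [190, 20, 0], "spin": -4}
    - {"claw": 0, "offset": [225, 24, 0], "spin": -4}
    - {"claw": 0, "offset": [260, 27, 0], "spin": -4}

```text
clock: 12.65
ee_pos: [0.4952, 0.1501, 0.1777]
tool_rot: [-0.002, 0.685, 0.729, -0.002]
wrist_force: [1.6, 0.4, -1.4]
opening: 0.0533
gripper_force: 64.7
```

send_rows:
  rows:
    - {"claw": 0, "offset": [30, 0, 0], "spin": 0}
    - {"claw": 0, "offset": [60, 1, 0], "spin": 0}
    - {"claw": 0, "offset": [85, 2, 0], "spin": 0}
    - {"claw": 0, "offset": [100, 3, 0], "spin": 0}
    - {"claw": 0, "offset": [108, 3, 0], "spin": 0}
    - {"claw": 0, "offset": [108, 3, 0], "spin": 0}
    - {"claw": 0, "offset": [108, 3, 0], "spin": 0}
    - {"claw": 0, "offset": [108, 3, 0], "spin": 0}

```text
clock: 13.32
ee_pos: [0.4927, 0.2554, 0.1797]
tool_rot: [-0.0, 0.685, 0.729, -0.001]
wrist_force: [-0.4, -0.1, -1.7]
opening: 0.0531
gripper_force: 64.7
```

send_rows:
  rows:
    - {"claw": 0, "offset": [0, 0, 15], "spin": 0}
    - {"claw": 0, "offset": [0, 0, 20], "spin": 0}
    - {"claw": 0, "offset": [0, 0, 20], "spin": 0}
    - {"claw": 0, "offset": [0, 0, 20], "spin": 0}

```text
clock: 13.65
ee_pos: [0.4927, 0.2557, 0.1601]
tool_rot: [-0.0, 0.685, 0.729, -0.001]
wrist_force: [-0.8, 0.5, -2.0]
opening: 0.053
gripper_force: 64.6
```

```bash
python3 - <<'E'
from h import *
from plant import read_state
L=[]
for i in range(4):
    s,d=snap("s8"); L.append(s["ee_pos"])
T=tool(s); print(s["clock"],np.round(L,4),np.mean(L,0),np.degrees(np.arctan2(T[1,1],T[0,1])))
f=d["wrist"]["frame"]; g=cv2.resize(f[170:330,205:365,::-1],(600,600),interpolation=cv2.INTER_CUBIC); cv2.imwrite("pics/c8.png",g)
c=camof(d["wrist"],s); yb=np.radians(-176.45); y=np.array([np.cos(yb),np.sin(yb),0]); o=np.array([.5072,.2583,.06])
print([proj(c,o+y*k).round(1) for k in(.023,-.023)])
E
```

```text
13.8 [[0.4927 0.2557 0.1601]
 [0.4931 0.256  0.1608]
 [0.4933 0.2563 0.1612]
 [0.4934 0.2564 0.1613]] [0.49313246 0.25610555 0.1608565 ] 3.575829459997386
[array([277. , 213.2]), array([330.1, 213.1])]
```

View pics/c8.png

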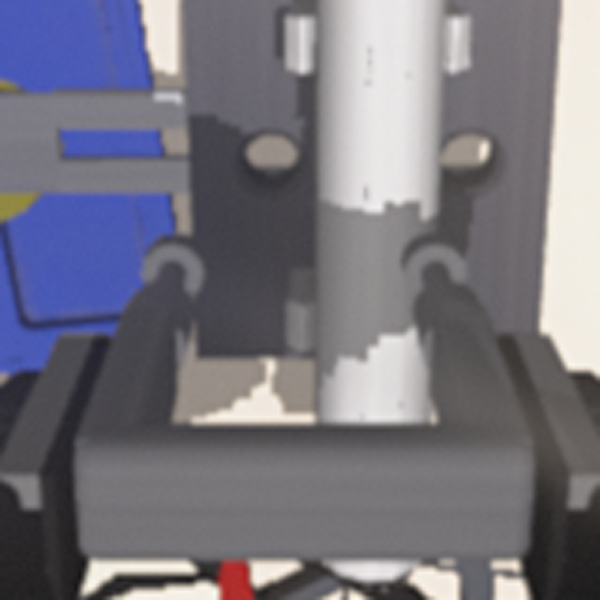

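send_rows:
  rows:
    - {"claw": 0, "offset": [2, 8, 0], "spin": 0}
    - {"claw": 0, "offset": [2, 14, 0], "spin": 0}
    - {"claw": 0, "offset": [2, 14, 0], "spin": 0}
    - {"claw": 0, "offset": [2, 14, 0], "spin": 0}
    - {"claw": 0, "offset": [2, 14, 0], "spin": 0}
    - {"claw": 0, "offset": [2, 14, 0], "spin": 0}

```text
clock: 14.35
ee_pos: [0.5067, 0.2595, 0.1604]
tool_rot: [-0.0, 0.685, 0.729, -0.0]
wrist_force: [0.1, 0.6, -2.6]
opening: 0.0532
gripper_force: 64.6
```

```bash
python3 - <<'E'
from h import *
import sys; np.set_printoptions(linewidth=280,threshold=sys.maxsize)
for i in range(2): s,d=snap("s9")
T=tool(s); p=d["wrist"]; print(s["clock"],s["ee_pos"],np.degrees(np.arctan2(T[1,1],T[0,1])))
c=camof(p,s); yb=np.radians(-176.45); y=np.array([np.cos(yb),np.sin(yb),0]); o=np.array([.5072,.2583,.06])
print("holes pred",[proj(c,o+y*k).round(1) for k in(.023,-.023)])
Tc=np.array(p["tool_from_camera"]); K=np.array(p["mtx"]); print(Tc.round(5).tolist())
def onz(uv,z):
    r=Tc[:3,:3]@np.linalg.inv(K)@[uv[0],uv[1],1]; return (Tc[:3,3]+r*(z-Tc[2,3])/r[2]).round(4)
for z in(.034,.038,.042,.046): print(z,onz((251.4,240.7),z),onz((321.5,240.7),z))
g=cv2.cvtColor(p["frame"],cv2.COLOR_RGB2GRAY)
print(g[196:250,250:274:2]);print(g[196:250,300:326:2])
E
```

```text
14.4 [0.50663122 0.25952541 0.16047326] 3.6112482086211033
holes pred [array([261.7, 216. ]), array([314.8, 215.9])]
[[-0.00183, -0.9531, -0.30265, 0.07746], [1.0, -0.00152, -0.00126, -0.0013], [0.00074, -0.30266, 0.9531, -0.14195], [0.0, 0.0, 0.0, 1.0]]
0.034 [ 0.0036 -0.0237  0.034 ] [0.0035 0.0215 0.034 ]
0.038 [ 0.0019 -0.0242  0.038 ] [0.0018 0.022  0.038 ]
0.042 [ 0.0002 -0.0248  0.042 ] [0.0002 0.0225 0.042 ]
0.046 [-0.0015 -0.0253  0.046 ] [-0.0015  0.023   0.046 ]
[[102 103 102 103 106 104 103 105 106  86  73 115]
 [102 104 103 102 104 105 103 103 106  86  73 115]
 [101 101 102 102 104 104 103 104 105  85  72 114]
 [ 88  91  90  89  89  93 104 105 105  86  72 114]
 [ 72  73  72  74  76  79 102 104 105  86  72 112]
 [ 68  67  69  71  70  74  97 102 103  85  72 115]
 [ 71  71  72  70  70  71  85  91  92  80  72 112]
 [ 67  71  69  71  72  70  72  74  75  74  70 112]
 [ 70  69  70  71  72  72  70  73  70  72  71 111]
 [ 69  69  71  70  69  71  70  70  71  73  69 110]
 [ 69  68  68  70  70  69  68  71  71  73  71 111]
 [ 69  69  69  69  65  69  71  67  71  72  71 110]
 [ 68  68 
[... 4403 characters left out ...]
73  74  74  77  90 115 132 140 140 132]
 [112 103  84  74  74  74  78 105 125 127 121 125 128]
 [114 104  84  73  73  73  79 119 127 124 112 112 126]
 [113 103  84  73  73  74  84 124 128 108  91  91 121]
 [114 104  82  75  83  77  87 129 126  95  82  80 109]
 [114 104  84  86  91  85  91 128 126  86  84  81  98]
 [112 102  87  96  97  94  98 127 123  86  84  82  91]
 [113 103  88  97  97 100  97 125 123  87  83  84  85]
 [113 103  88  92  97 103  92 124 126  90  85  83  83]
 [112 103  91  92  95 102  89 118 125  92  84  83  83]
 [113 102  92  92  96  99  96 114 118  88  84  85  82]
 [113 101  93  96  97 100 101 109 102  83  85  84  83]
 [113 103  94  98  96  99 103 105  89  82  84  83  85]]
```

send_rows:
  rows:
    - {"claw": 0, "offset": [-1.5, 2, 10], "spin": 0}
    - {"claw": 0, "offset": [-1.5, 2, 20], "spin": 0}
    - {"claw": 0, "offset": [-1.5, 2, 30], "spin": 0}
    - {"claw": 0, "offset": [-1.5, 2, 38], "spin": 0}
    - {"claw": 0, "offset": [-1.5, 2, 44], "spin": 0}
    - {"claw": 0, "offset": [-1.5, 2, 44], "spin": 0}
    - {"claw": 0, "offset": [-1.5, 2, 44], "spin": 0}
    - {"claw": 0, "offset": [-1.5, 2, 44], "spin": 0}

```text
clock: 15.12
ee_pos: [0.5091, 0.2583, 0.1169]
tool_rot: [0.0, 0.685, 0.729, 0.0]
wrist_force: [0.7, 0.6, -1.8]
opening: 0.0529
gripper_force: 64.6
```

```bash
python3 - <<'E'
from h import *
import sys; np.set_printoptions(linewidth=280,threshold=sys.maxsize)
s,d=snap("s10")
T=tool(s); p=d["wrist"]; print(s["clock"],s["ee_pos"],s["wrist_force"],np.degrees(np.arctan2(T[1,1],T[0,1])))
c=camof(p,s); yb=np.radians(-176.45); y=np.array([np.cos(yb),np.sin(yb),0]); o=np.array([.5072,.2583,.06])
print("holes pred",[proj(c,o+y*k).round(1) for k in(.023,-.023)])
g=cv2.cvtColor(p["frame"],cv2.COLOR_RGB2GRAY)
print(g[220:262,232:270:2]);print(g[220:262,306:344:2])
E
```

```text
15.1167 [0.50914618 0.2582751  0.11693628] [ 0.72829811  0.62159569 -1.77997919] 3.606902896721706
holes pred [array([253.4, 232.8]), array([317.1, 232.7])]
[[ 62  61  63  61  61  63  63  63  63  64  65  63  67  66  67  67  78 129 151]
 [ 61  61  62  62  63  62  63  65  62  64  63  63  63  67  67  67  76 117 145]
 [ 62  62  60  62  61  62  62  65  61  60  59  61  60  62  66  66  73 105 129]
 [ 63  63  62  60  64  63  63  61  56  65  78  76  70  63  65  67  74 102 114]
 [ 62  62  61  62  61  63  64  59  63  98 114 112 106  83  63  65  75 102 110]
 [ 61  61  61  61  63  62  62  58 100 128 135 135 134 113  68  62  74 104 111]
 [ 63  63  62  61  63  62  57  64 128 138 137 137 137 133  94  64  73 102 110]
 [ 62  62  62  63  62  64  54  65 132 138 136 135 136 137 120  66  70 102 111]
 [ 64  61  61  64  63  61  53  57 127 136 136 134 135 137 131  75  70 103 110]
 [ 63  62  63  63  65  60  56  52 119 137 136 136 135 135 138  89  67 101 111]
 [ 63  63  63  62  61  58  54  46 101 135 133 135 134 136 137 100  66 103 110]
 [ 64  64  63  64  63  57  55  48  76 118 121 121 121 121 122  87  66 101 
[... 4994 characters left out ...]
68  67  69  76  76  77  76  75  76  80  81  78  74  73  72  68 208]
 [ 68  69  68  68  69  75  76  76  77  74  74  77  82  79  74  71  71  71 209]
 [ 69  68  68  69  69  73  75  76  77  77  74  75  81  81  76  70  70  72 209]
 [ 70  68  67  67  70  75  76  76  76  74  76  77  80  81  78  72  69  72 210]
 [ 70  71  70  70  70  74  80  78  75  75  74  75  78  83  81  75  70  69 206]
 [ 70  71  69  70  71  73  89  87  76  76  76  75  78  81  84  78  66  68 180]
 [ 72  70  69  70  70  72  98  92  76  76  75  74  76  80  84  80  60  59 127]
 [ 73  72  71  71  71  74 108  90  77  79  76  76  76  79  83  80  58  54  79]
 [ 75  72  73  72  72  77 111  89  75  79  77  76  75  78  83  84  58  52  62]]
```

send_rows:
  rows:
    - {"claw": 0, "offset": [-2, -0.5, 0], "spin": 0}
    - {"claw": 0, "offset": [-2, -0.5, 3], "spin": 0}
    - {"claw": 0, "offset": [-2, -0.5, 6], "spin": 0}
    - {"claw": 0, "offset": [-2, -0.5, 9], "spin": 0}
    - {"claw": 0, "offset": [-2, -0.5, 12], "spin": 0}
    - {"claw": 0, "offset": [-2, -0.5, 14], "spin": 0}
    - {"claw": 0, "offset": [-2, -0.5, 14], "spin": 0}
    - {"claw": 0, "offset": [-2, -0.5, 14], "spin": 0}

```text
clock: 15.83
ee_pos: [0.5083, 0.2561, 0.1022]
tool_rot: [-0.0, 0.684, 0.729, -0.0]
wrist_force: [-0.1, 0.3, -1.8]
opening: 0.0528
gripper_force: 64.6
```

send_rows:
  rows:
    - {"claw": 0, "offset": [0, 0, 2], "spin": 0}
    - {"claw": 0, "offset": [0, 0, 4], "spin": 0}
    - {"claw": 0, "offset": [0, 0, 6], "spin": 0}
    - {"claw": 0, "offset": [0, 0, 8], "spin": 0}
    - {"claw": 0, "offset": [0, 0, 8], "spin": 0}
    - {"claw": 0, "offset": [0, 0, 8], "spin": 0}

```text
clock: 16.33
ee_pos: [0.5084, 0.2562, 0.0943]
tool_rot: [-0.0, 0.685, 0.729, -0.0]
wrist_force: [-0.4, 0.7, -2.1]
opening: 0.0532
gripper_force: 64.6
```

send_rows:
  rows:
    - {"claw": 0, "offset": [0, 0, 3], "spin": 0}
    - {"claw": 0, "offset": [0, 0, 6], "spin": 0}
    - {"claw": 0, "offset": [0, 0, 9], "spin": 0}
    - {"claw": 0, "offset": [0, 0, 12], "spin": 0}
    - {"claw": 0, "offset": [0, 0, 15], "spin": 0}
    - {"claw": 0, "offset": [0, 0, 15], "spin": 0}
    - {"claw": 0, "offset": [0, 0, 15], "spin": 0}

```text
clock: 16.92
ee_pos: [0.5083, 0.2561, 0.0792]
tool_rot: [-0.0, 0.685, 0.729, -0.0]
wrist_force: [0.2, -0.0, -1.7]
opening: 0.0528
gripper_force: 64.6
```

send_rows:
  rows:
    - {"claw": 0, "offset": [0, 0, 2], "spin": 0}
    - {"claw": 0, "offset": [0, 0, 4], "spin": 0}
    - {"claw": 0, "offset": [0, 0, 6], "spin": 0}
    - {"claw": 0, "offset": [0, 0, 7], "spin": 0}
    - {"claw": 0, "offset": [0, 0, 7], "spin": 0}
    - {"claw": 0, "offset": [0, 0, 7], "spin": 0}

```text
clock: 17.42
ee_pos: [0.5084, 0.2561, 0.0724]
tool_rot: [-0.0, 0.685, 0.729, -0.0]
wrist_force: [-0.3, -0.1, -2.1]
opening: 0.0532
gripper_force: 64.6
```

send_rows:
  rows:
    - {"claw": 0, "offset": [0, 0, 1], "spin": 0}
    - {"claw": 0, "offset": [0, 0, 2], "spin": 0}
    - {"claw": 0, "offset": [0, 0, 3], "spin": 0}
    - {"claw": 0, "offset": [0, 0, 3], "spin": 0}
    - {"claw": 0, "offset": [0, 0, 3], "spin": 0}

```text
clock: 17.83
ee_pos: [0.5088, 0.2562, 0.0719]
tool_rot: [0.0, 0.684, 0.729, 0.001]
wrist_force: [-3.7, -1.4, 8.1]
opening: 0.0531
gripper_force: 65.9
```

send_rows:
  rows:
    - {"claw": 70, "offset": [0, 0, -1], "spin": 0}
    - {"claw": 90, "offset": [0, 0, -1], "spin": 0}
    - {"claw": 90, "offset": [0, 0, -1], "spin": 0}
    - {"claw": 90, "offset": [0, 0, -1], "spin": 0}
    - {"claw": 90, "offset": [0, 0, -30], "spin": 0}
    - {"claw": 90, "offset": [0, 0, -65], "spin": 0}
    - {"claw": 90, "offset": [0, 0, -100], "spin": 0}
    - {"claw": 90, "offset": [0, 0, -120], "spin": 0}

```text
clock: 18.5
ee_pos: [0.5098, 0.2566, 0.1938]
tool_rot: [0.001, 0.685, 0.729, 0.003]
wrist_force: [1.0, 1.4, -0.1]
opening: 0.0771
gripper_force: 0.0
```

send_rows:
  rows:
    - {"claw": 100, "offset": [0, 0, 0], "spin": 0}
    - {"claw": 100, "offset": [0, 0, 0], "spin": 0}
    - {"claw": 100, "offset": [0, 0, 0], "spin": 0}

```text
clock: 18.75
ee_pos: [0.5079, 0.2559, 0.1881]
tool_rot: [-0.0, 0.685, 0.729, -0.001]
wrist_force: [0.2, 0.4, 0.5]
opening: 0.0855
gripper_force: 0.0
```

```bash
python3 - <<'E'
from h import *
import sys; np.set_printoptions(linewidth=280,threshold=sys.maxsize)
s,d=snap("s11",("wrist","top")); T=tool(s); p=d["wrist"]; print(s["clock"],s["ee_pos"],s["wrist_force"],np.degrees(np.arctan2(T[1,1],T[0,1])))
c=camof(p,s); yb=np.radians(-176.45); y=np.array([np.cos(yb),np.sin(yb),0]);x=np.cross(y,[0,0,1]); o=np.array([.5072,.2583,.1054])
print("crown corners pred",[proj(c,o+y*a+x*b).round(1).tolist() for a in(.027,-.027) for b in (.008,-.008)])
g=cv2.cvtColor(p["frame"],cv2.COLOR_RGB2HSV)
u,v=proj(c,o).astype(int); print(u,v); print(g[v-18:v+18:2,u-46:u+48:4,2]); k=proj(c,o+y*.104+[0,0,-.0234]); print("knob pred",k)
u,v=k.astype(int); print(g[v-20:v+24:3,u-24:u+24:3,2])
E
```

```text
18.75 [0.50793302 0.25586712 0.18814582] [0.20929749 0.39055606 0.50878152] 3.60408141301453
crown corners pred [[253.3, 208.8], [254.0, 227.6], [321.2, 208.8], [320.5, 227.6]]
287 218
[[141  72  72  72  74  75  78  83 123 179 205 221 222 213 184 123  84  84  89  85 108 106 104 232]
 [101  71  72  71  71  76  74  84 123 178 205 221 223 213 181 118  88  84  87  84 107 105 102 233]
 [120  71  70  69  74  76  71  70 123 180 206 222 223 213 183 116  85  85  89  89 105 106 103 233]
 [120  70  70  71  78  76  69  71 114 178 208 223 225 215 155  97  83  83  88  89 107 104 104 233]
 [123  72  71  72  78  75  72  72  90 109 155 168 174 166  97  87  84  86  90  88 104 104 104 232]
 [121  70  71  71  96  96  98  98  96 122 140 139 139 138 143 142 144 144 144 137 106 105 100 233]
 [122  70  69  73 119 119 119 119 118 146 198 199 199 198 200 200 200 200 200 200 104  95  91 233]
 [107  72  70  74 124 126 124 124 124 121 209 211 211 212 214 213 215 215 217 218  88  81  90 232]
 [121  71  72  71 123 122 123 122 122 122 143 208 203 206 209 209 209 207 209 208  83  81  93 232]
 [133  71  71  71 119 12
[... 1211 characters left out ...]
  70  56  55  54  53  55  56]
 [165 166 168 167 146 145  66  68  65  62  63  57  56  54  53  52]
 [166 167 168 167 159 116  61  63  61  62  62  62  57  55  56  88]
 [167 166 168 166 161 114  60  61  62  62  62  62  57  57 100 129]
 [167 167 167 167 164 148  57  62  62  63  63  63  59 101 135 133]
 [169 168 167 168 167 149 104  58  60  61  61  60 154 147 133 134]
 [168 169 167 168 168 159 169 145 102  63 119 158 167 167 169 155]
 [168 168 167 168 169 165 163 168 164 102 160 160 159 144 134 110]
 [168 168 168 169 168 167 152 168 169 125 108 108 127 132 138 145]
 [170 168 168 169 167 161 151 168 168 169 171 168 169 169 168 168]
 [144 137 124 116 116 124 160 167 169 168 169 169 168 168 168 168]]
```

send_rows:
  rows:
    - {"claw": 100, "offset": [3, -20, 0], "spin": -7}
    - {"claw": 100, "offset": [3, -40, 0], "spin": -14}
    - {"claw": 100, "offset": [3, -60, 0], "spin": -21}
    - {"claw": 60, "offset": [3, -80, 0], "spin": -28}
    - {"claw": 60, "offset": [3, -105, 0], "spin": -35}
    - {"claw": 60, "offset": [3, -105, 0], "spin": -42}
    - {"claw": 60, "offset": [3, -105, 0], "spin": -49}
    - {"claw": 60, "offset": [3, -105, 0], "spin": -56}

```text
clock: 19.52
ee_pos: [0.4023, 0.2522, 0.1878]
tool_rot: [-0.001, 0.259, 0.966, -0.001]
wrist_force: [0.5, -0.9, -0.2]
opening: 0.0514
gripper_force: 0.0
```

send_rows:
  rows:
    - {"claw": 60, "offset": [0, 0, 0], "spin": -7}
    - {"claw": 60, "offset": [0, 0, 0], "spin": -14}
    - {"claw": 60, "offset": [0, 0, 0], "spin": -21}
    - {"claw": 60, "offset": [0, 0, 0], "spin": -28}
    - {"claw": 60, "offset": [0, 0, 0], "spin": -34}
    - {"claw": 60, "offset": [0, 0, 0], "spin": -34}
    - {"claw": 60, "offset": [0, 0, 0], "spin": -34}
    - {"claw": 60, "offset": [0, 0, 0], "spin": -34}

```text
clock: 20.18
ee_pos: [0.4031, 0.2523, 0.1886]
tool_rot: [-0.001, -0.03, 1.0, -0.0]
wrist_force: [-0.1, 0.7, 0.2]
opening: 0.0513
gripper_force: 0.0
```

```bash
python3 - <<'E'
from h import *
s,d=snap("s12"); T=tool(s); p=d["wrist"]; print(s["clock"],s["ee_pos"],np.degrees(np.arctan2(T[1,1],T[0,1])))
c=camof(p,s); yb=np.radians(-176.45); y=np.array([np.cos(yb),np.sin(yb),0]); o=np.array([.5072,.2583,0]); k=o+y*.104+[0,0,.082]
print("knob pred",proj(c,k), "delta",delta(s,[*k[:2],.05]))
g=cv2.cvtColor(p["frame"],cv2.COLOR_RGB2GRAY); u,v=proj(c,k).astype(int)
import sys; np.set_printoptions(linewidth=280,threshold=sys.maxsize); print(u,v); print(g[v-20:v+22:2,u-24:u+26:2])
for z in (.1054,): print("crown pred",proj(c,o+[0,0,z]))
u,v=proj(c,o+[0,0,.1054]).astype(int); print(u,v);print(g[v-44:v+46:4,u-24:u+26:3])
E
```

```text
20.1833 [0.40313596 0.25232482 0.18858022] 93.47787635999121
knob pred [285.46033325 214.51465867] delta [ -0.5  -0.4 138.6]
285 214
[[220 219 220 220 222 177 119 126 129 126 114 101  98 121 209 239 237 237 212 101  99  97  97  99  98]
 [220 220 220 220 221 141 118 126 127  87  53  48  45  45  67 195 238 237 210 101  97  99  97  98  98]
 [220 219 219 220 219 108 120 126  88  50  47  49  51  51  47  68 190 238 209 101  99  98  97  99  99]
 [220 220 220 219 221 140 115 116  54  48  50  51  51  50  49  46 113 239 208 101  99  98  99  98 100]
 [221 220 220 219 222 175 119 100  51  51  50  49  50  49  51  49  68 224 207 101 100 100  98  99  98]
 [224 220 220 219 220 159 167  93  50  50  51  51  53  52  52  52  45 213 206 101  99 100  97  99  97]
 [216 221 219 219 219 136 209 109  48  55  56  59  61  71  72  55  45 195 205 100  98  98  98  99 100]
 [135 223 221 220 218 146 204  97  53  58  58  64  83  85  84  72  48 157 201 103 100 101  99 101 100]
 [100 166 216 221 221 216 205  85  54  58  62  81  82  82  82  82  67 139 199 104 101 100 101 101  99]
 [102  95 129 199 223 219 188  74  57  6
[... 2177 characters left out ...]
237 238 238 195 202 201 203 201 186 236 235 235 234 234 234]
 [238 237 238 237 237 195 202 200 201 202 185 236 234 234 234 233 235]
 [237 238 238 238 239 193 201 199 201 199 187 236 235 235 235 192 144]
 [237 238 238 237 238 205 199 197 199 198 188 236 235 235 237 171 107]
 [236 236 236 236 237 237 237 236 237 236 236 236 235 235 235 199 178]
 [239 237 236 236 236 237 237 237 237 236 237 236 235 234 234 234 225]
 [ 48  93 127 200 229 239 239 238 237 237 239 237 237 209 170 108  51]
 [ 47  46  49  47  45  40  38  72 104  96  56  37  39  39  41  41  40]
 [ 43  44  44  42  43  42  43  42  41  41  41  40  39  37  38  39  38]
 [ 43  41  41  41  41  42  39  39  40  38  38  39  38  36  36  35  34]]
```

send_rows:
  rows:
    - {"claw": 60, "offset": [-0.5, -0.5, 40], "spin": 0}
    - {"claw": 60, "offset": [-0.5, -0.5, 80], "spin": 0}
    - {"claw": 60, "offset": [-0.5, -0.5, 115], "spin": 0}
    - {"claw": 60, "offset": [-0.5, -0.5, 135], "spin": 0}
    - {"claw": 60, "offset": [-0.5, -0.5, 135], "spin": 0}
    - {"claw": 0, "offset": [-0.5, -0.5, 135], "spin": 0}
    - {"claw": 0, "offset": [-0.5, -0.5, 135], "spin": 0}
    - {"claw": 0, "offset": [-0.5, -0.5, 135], "spin": 0}

```text
clock: 20.9
ee_pos: [0.4058, 0.2514, 0.0572]
tool_rot: [0.002, -0.031, 1.0, -0.001]
wrist_force: [-1.0, -1.6, -0.2]
opening: 0.0179
gripper_force: 58.6
```

send_rows:
  rows:
    - {"claw": 0, "offset": [0, 0, 0], "spin": 0}
    - {"claw": 0, "offset": [0, 0, 0], "spin": 0}
    - {"claw": 0, "offset": [-5, 0, 0], "spin": 0}
    - {"claw": 0, "offset": [-10, 0, 0], "spin": 0}
    - {"claw": 0, "offset": [-15, 0, 0], "spin": 0}
    - {"claw": 0, "offset": [-19, 0, 0], "spin": 0}
    - {"claw": 0, "offset": [-21, 0, 0], "spin": 0}
    - {"claw": 0, "offset": [-21, 0, 0], "spin": 0}

```text
clock: 21.57
ee_pos: [0.4269, 0.2528, 0.0571]
tool_rot: [0.002, -0.031, 1.0, -0.0]
wrist_force: [0.4, -5.7, 2.8]
opening: 0.0182
gripper_force: 58.8
```

send_rows:
  rows:
    - {"claw": 0, "offset": [-1, 0, 0], "spin": 0}
    - {"claw": 0, "offset": [-2, 0, 0], "spin": 0}
    - {"claw": 0, "offset": [-2, 0, 0], "spin": 0}
    - {"claw": 0, "offset": [-2, 0, 0], "spin": 0}

```text
clock: 21.9
ee_pos: [0.4271, 0.2528, 0.0571]
tool_rot: [0.0, -0.031, 1.0, -0.001]
wrist_force: [-4.6, -5.4, 7.2]
opening: 0.0183
gripper_force: 59.1
```

send_rows:
  rows:
    - {"claw": 0, "offset": [-2, 0, 0], "spin": 0}
    - {"claw": 0, "offset": [-3, 0, 0], "spin": 0}
    - {"claw": 0, "offset": [-3, 0, 0], "spin": 0}

```text
clock: 22.15
ee_pos: [0.4271, 0.2528, 0.0571]
tool_rot: [-0.003, -0.031, 1.0, -0.001]
wrist_force: [-13.5, -6.2, 13.8]
opening: 0.018
gripper_force: 59.9
```

send_rows:
  rows:
    - {"claw": 40, "offset": [3, 0, 0], "spin": 0}
    - {"claw": 60, "offset": [3, 0, 0], "spin": 0}
    - {"claw": 60, "offset": [3, 0, 0], "spin": 0}
    - {"claw": 60, "offset": [3, 0, -35], "spin": 0}
    - {"claw": 60, "offset": [3, 0, -70], "spin": 0}
    - {"claw": 60, "offset": [3, 0, -105], "spin": 0}
    - {"claw": 60, "offset": [3, 0, -135], "spin": 0}
    - {"claw": 60, "offset": [3, 0, -135], "spin": 0}

```text
clock: 22.82
ee_pos: [0.431, 0.2555, 0.1983]
tool_rot: [0.008, -0.031, 0.999, 0.003]
wrist_force: [2.1, 0.3, 1.6]
opening: 0.0512
gripper_force: 0.0
```

send_rows:
  rows:
    - {"claw": 60, "offset": [0, 0, 0], "spin": 0}
    - {"claw": 60, "offset": [0, 0, 0], "spin": 0}
    - {"claw": 60, "offset": [0, 0, 0], "spin": 0}

```text
clock: 23.07
ee_pos: [0.4263, 0.2532, 0.1877]
tool_rot: [-0.001, -0.031, 1.0, -0.0]
wrist_force: [0.9, -0.8, 0.3]
opening: 0.0512
gripper_force: 0.0
```

```bash
python3 - <<'E'
from h import *
s,d=snap("s13"); T=tool(s); p=d["wrist"]; print(s["clock"],s["ee_pos"],np.degrees(np.arctan2(T[1,1],T[0,1])))
c=camof(p,s); yb=np.radians(-176.45); y=np.array([np.cos(yb),np.sin(yb),0]); o=np.array([.5072,.2583,0])
for q in(0,.022): k=o+y*(.082+q)+[0,0,.082]; print("knob pred",q,proj(c,k))
k=o+y*.082+[0,0,.082]
g=cv2.cvtColor(p["frame"],cv2.COLOR_RGB2GRAY); u,v=proj(c,k).astype(int)
import sys; np.set_printoptions(linewidth=280,threshold=sys.maxsize); print(u,v); print(g[v-20:v+22:2,u-24:u+26:2])
u,v=proj(c,o+[0,0,.1054]).astype(int); print(u,v);print(g[v-44:v+46:4,u-24:u+26:3])
E
```

```text
23.0667 [0.42628659 0.25320423 0.18772086] 93.60022313618839
knob pred 0 [286.11534551 213.69625463]
knob pred 0.022 [286.09989576 189.24753935]
286 213
[[100  96 102 178 210 167 124 126 128 117 104  83  80  93 183 241 237 240 209 101  98  99  98  98  98]
 [ 98 100  97  95 105 112 122 128 113  64  48  46  46  44  65 194 238 238 206 101  98  97  97  97  99]
 [ 99  98  98 100  98 103 126 117  62  46  48  47  45  47  44  67 192 239 192  98  97 100  98  97  98]
 [ 99  99 100  98  99 103 124 101  48  49  49  50  47  47  48  43 128 241 175  94 100 100 101  99 100]
 [ 98  99  98 100  98 100 122  80  47  46  48  48  48  50  50  46  92 235 174  96 101 101 102 101 104]
 [ 99  99  99  99  97 112 178  77  46  50  51  52  53  49  52  48  58 218 172  94  93  91  88  85  82]
 [100 101 100  99  99 120 221  77  48  54  56  56  56  57  67  56  45 213 164  67  73  78  79  80  85]
 [104 102  95  91  89 116 220  73  53  56  55  55  57  73  80  75  49 194 170  95 100 101 100 100  97]
 [ 76  75  78  80  78 115 190  62  54  55  57  60  77  77  80  82  65 155 167  94  97  98  98  96  96]
 [ 98  99  99  98  9
[... 2158 characters left out ...]
207 206 207 170 206 204 206 207 186 200 203 203 201 201 201]
 [238 237 239 237 240 169 204 203 205 206 184 236 236 234 235 234 234]
 [237 238 239 237 240 166 206 202 206 205 182 236 236 235 234 234 234]
 [238 237 237 238 240 167 206 200 204 205 184 236 235 235 235 222 214]
 [239 238 238 238 239 231 219 219 221 220 232 236 236 235 237 157 141]
 [238 237 238 238 238 237 237 237 237 237 236 235 235 235 237 145 129]
 [236 236 237 237 237 237 237 237 237 237 236 236 235 235 237 181 204]
 [237 237 237 237 237 237 238 237 237 237 237 236 236 235 235 215 236]
 [237 237 237 237 237 237 237 237 237 237 237 236 236 235 235 222 242]
 [237 237 237 237 237 236 237 237 237 236 237 236 236 235 235 236 234]]
```

```bash
python3 -c "
from plant import workorder
print(workorder.finish_job())"
```

```text
the job is handed in; nothing more can be done
None
```

I handed the job in at about 23 s of robot time: tube in both V seats, wider clamp down over it, lock slide home to within about 1 mm by the last wrist picture. The narrower clamp and the bystanders were not touched, and no verdict came back.

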